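# Lock the carving head with its index pin

### The job

Lock the carving head so that the foam tower cannot turn: take the steel index pin out of the tool block, stand it in the hole on top of the head so that it rests on the bushing inside, and let go of it. Turn the big handwheel gently, either way, until the pin sinks into one of the bushing's cross-holes, and stop there without forcing the wheel against the pin. Press the pin fully home, its head down on the boss, and take your hand away, leaving the foam tower untouched and everything else where it stands.

Things in the scene. Friction and masses are not known exactly. Their poses are not given: they have to be found in the camera images.
- pin_head (a point): Centre of the index pin's head, 87 mm above its tip, z up along the pin. The head is a knurled steel cylinder, 24 mm across, 18 mm high (9 mm of it above this point). The pin stands loose and leaning a little in one of the three holes of the wooden block, 50 mm deep; which one varies.
- block: Wooden tool block, 190 mm long (x), 60 wide (y), 60 high, fixed. Origin: centre of its underside. Three equal holes, 9 mm wide, 50 deep, along x at -60, 0 and +60 mm, hold in any order the index pin, an awl (pear-shaped wooden handle) and a ball stylus (thin rod with a ball on top), tops at 106, 131 and 147 mm over the table.
- bore (a point): Centre of the mouth of the hole on top of the head's round steel boss (34 mm across), 163 mm over the table. y along the spindle towards the tower, z up. The hole: 9 mm wide, countersunk to 17 at the mouth, 34 mm straight down to the bushing. Pin resting on the bushing: head centre about 53 mm above this point; pin home, shoulder on the boss: 9 mm above.
- hub (a point): Centre of the handwheel, 120 mm from the boss along -y of bore, 105 mm over the table; axes as there (fixed: they do not turn with the wheel). The wheel is a plain upright aluminium disc, 140 mm across, 14 mm thick, square to y; pinch its rim from above across the thickness. Only the 26 mm shaft lies between wheel and head.
- spindle: Handwheel, shaft and tower, turning about y through hub without stops; drag 0.12 N m (2 N at the rim), stays where left. Origin on the axis below the boss. In the head a bushing (48 mm across) is clamped on it at an unknown angle, so this attitude does not tell where its openings are: four, a quarter turn apart, 10.5 mm wide, countersunk to 13; the nearest 25 to 65 degrees away.
- tower: Round foam castle tower on the spindle's other end, 92 mm in diameter, reaching from 48 to 187 mm beyond the boss (along +y of bore). Same origin as the spindle. Not to be touched.
- head: Carving head, grey block on a plywood board of 180 x 260 x 18 mm, fixed. Origin under the boss at table height, axes as bore. When an opening comes under the pin, the pin sinks in by its weight, 4 mm or more, and soon blocks the wheel. It often halts part-way, its nose on an opening's edge: with the wheel let go, pressing on the pin with 10 to 20 N turns the bushing into line and seats it.
- pin: The whole index pin: under the head a straight round steel shank, 8 mm thick and 78 mm long, its lowest 6 mm a nose tapering to 3 mm. Origin at its tip, z up along it. Mass about 0.09 kg.
- awl: Awl with a pear-shaped wooden handle, 121 mm long, 32 mm across, upright in the block; leave it. Origin at its tip.
- stylus: Ball stylus, aluminium rod of 8 mm, 137 mm long, upright in the block; leave it. Origin at its foot.
- brick_a: Foam brick 30 x 40 x 14 mm on the head's board in front of the wheel; leave it. Origin under it.
- brick_b: Foam brick 26 x 34 x 16 mm on the head's board in front of the tower; leave it. Origin under it.
- marker: Marker pen, 118 mm long, 16 mm across, lying between block and head; leave it. Origin under it.
- glue: Glue bottle, 56 mm diameter, 150 mm high, beyond the head; leave it. Origin under it.
- pick_jar: Small glass jar with steel cap, 45 mm diameter, 78 mm high; leave it. Origin under it.
- tape: Tape roll, 84 mm diameter, 19 mm high, lying left of the head; leave it. Origin under it.
- knife: Shut craft knife, black, 140 x 22 x 18 mm, lying beyond the block; leave it. Origin under it.

How it is judged:
On the way, in this order (a step that is already met when the one before it is completed fails the run):
1. the pin stands let go in the boss's hole, resting on the bushing (horizontal distance between pin_head and bore below 0.01 m and z of pin_head in the frame of bore between 0.05 and 0.057 m and contact force between the fingers and pin below 0.1 N), for 0.2 s.
2. the wheel has been turned and the pin has sunk about 5 mm or more, into the bushing (horizontal distance between pin_head and bore below 0.01 m and z of pin_head in the frame of bore below 0.048 m), for 0.2 s.
At the end, for the whole second after the job is handed in: the pin stands upright (within 6 degrees) in the boss's hole, through the bushing, its head centred within 3 mm and down on the boss within 2.5 mm; pin and spindle at rest; nothing touched by the robot (horizontal distance between pin_head and bore below 0.003 m and z of pin_head in the frame of bore below 0.0115 m and angle between pin's own z axis and vertical below 0.1 rad and linear speed of pin below 0.02 m/s and angular speed of spindle below 0.05 rad/s).
It fails at once if the wheel is forced against the pin: with the hand on the wheel, pin and bushing press on each other with more than 60 N (contact force between pin and spindle above 60 N and contact force between the fingers and spindle above 0.5 N).
It fails at once if the foam tower is touched by the robot (over 1 N) (contact force between any of the fingers, the arm and tower above 1 N).
It fails at once if a bystander is moved by more than 30 mm (distance of any of awl, stylus, brick_a, brick_b, marker, glue, pick_jar, tape, knife from where it was at the start of the episode above 0.03 m).
It also fails if it takes over 67 s, if anything falls off the work surface, if the arm or the gripper's body presses on something with over 40 N, if the wrist force passes 120 N, or if a joint passes its speed limit or range.

### The arm

A 6-joint arm with a two-finger parallel gripper is mounted at the origin on the work surface. World frame = base frame: x ahead of the robot, y to its left, z up, the work surface at z = 0. Lengths are in m, angles in rad, forces in N, time in s.
With the tool pointing down it reaches from about 0.35 to 0.775 m from the base axis. Payload 5.5 kg.
Tool frame: the origin (TCP) lies midway between the tips of the shut fingers; the grasp point (between the pads) lies 19 mm behind it (env.tcp_to_grasp is the distance from the TCP to the grasp point, in m); z points along the fingers, y is the direction in which the jaws open and shut (so a half turn about z gives the same grasp; the last joint's range is limited). The gripper opens to 85 mm and grips with 20 to 120 N. Pads are 22 mm wide; open, the fingers measure 114 mm over their backs; the gripper's body (76 mm by 85 mm) begins 54 mm behind the grasp point. The pads swing forward as they close: fully open they stand 13 mm farther back than shut.
Start: joints at [-1.246, 0.313, 0.046, 1.304, 0, 1.431], TCP at [0.258, -0.514, 0.231] pointing down, gripper open.
Joint ranges: [-2.76, 2.76], [-0.86, 1.69], [-1.03, 1.26], [-2.2, 2.34], [-1.47, 1.5], [-3.14, 3.14]. Speed limits (rad/s): [2.57, 2.57, 3.14, 3.14, 3.14, 3.14].

### API

Orientations are given as a unit quaternion [w, x, y, z].
In Python, from workcell import get_state, viewer, hand_in, finder, env gives the robot as it stands.
- The arm moves only by the tool arm_command, never from a script. Its argument "motion" is a list of rows, each an object of numbers: "x", "y", "z": the shift along the tool's x, y, z in mm; "rx", "ry", "rz": the turn, a rotation vector about the tool's x, y, z in degrees; "hand": the closure, from -1 (fully open) to 1 (shut). A call has 1 to 10 rows; each row is the pose to reach, as a shift and turn from the pose commanded when the call began, along the tool's axes at that moment; what a row does not reach only later rows make up. A row lasts 1/8 s, in which the tool goes at most 62.5 mm and 10.7 degrees, less where a joint would pass 70% of its speed; a pose out of reach is approached as far as the arm can. A call with a gripper value outside its range is refused whole. The fingers move at their own pace and stop on an object; "force" is the grip in N (left out, the last holds). Time passes only in rows, so rows that repeat a pose let the fingers close. It gives the time, the measured TCP pose, the force and the opening at its end, in the units of the state.
- get_state(): the state, without advancing time (a new reading comes with each control period).
- viewer.read_camera(name): name is "scene" or "top" or "wrist"; returns a dict with "image" (400x640x3 uint8, red, green, blue), "z_map" (400x640 float32, m along the optical axis (not along the pixel's ray), 0 where there is no reading), "intrinsics" (3x3 intrinsics, pixels), "k1" (the pictures are not rectified: a ray, as slopes to the right and down, at radius r is drawn at 1 + k1 r^2 times it, then the intrinsics apply), "rvec" (rotation vector, rad) and "tvec" (3), from world to camera coordinates, as OpenCV has them. Camera axes: x right, y down, z forward; pixel columns grow to the right and rows downward; lengths in m; the calibration is good to about 2 mm. A picture is of the moment at which its call begins.
- hand_in(): hands the job in, once; it reports no verdict.
Trained networks look in a picture, given as the dict that the camera call returned (one of the last four; its "shot" number tells which), for a name from the list of things; names that differ only in an ending like _2 or _b are one class to them, and where a whole thing is asked for, a point or a joint stands for the part that bears it (a point fixed in the world has none). Each returns a list of dicts, best first, with "score" (0 to 1); they miss things now and then, are a little off and sometimes report something else, mostly with a low value. They report only what shows in the picture. A call takes as long as a camera call.
- finder.find_in(picture, query): "at" ([column, row] in pixels, amid what is visible of it).
- finder.masks_of(picture, query): "region" (400x640 bool, what is visible of it) and "at" ([column, row] in pixels, amid what is visible of it).
The state is a dict: "clock": time; "joint_pos": joint angles; "qvel": joint speeds; "tau": joint torques, N m; "tcp_pos": TCP position; "orientation": TCP orientation; "wrist_force": force on the tool from outside, world axes, zero at the start; "ft_torque": the same for the moment, N m; "finger_gap": finger opening in m.
Only numpy, scipy, OpenCV 4.12 (cv2) and the standard library are available. Lean on these libraries where they do the work, as an engineer would, in place of code of your own. Each camera call takes 0.05 s, during which the arm holds its last target.

## Working session

There is one attempt and no reset: what is moved stays moved. The work goes in short steps, Python scripts to look and compute and a tool call to move; the robot and the scene stay as the last step left them, time stands still between calls to the robot, and variables do not carry over. Pictures are saved under pics/ and viewed, and the job is handed in when it is done.

Besides the shell and the picture viewer there is one more tool, called after "Emit:" by a JSON object that holds its "method" and its "body". arm_command: Moves the arm, as the interface text tells. Its arguments: {"type":"object","properties":{"motion":{"type":"array","items":{"type":"object","properties":{"x":{"type":"number"},"y":{"type":"number"},"z":{"type":"number"},"rx":{"type":"number"},"ry":{"type":"number"},"rz":{"type":"number"},"hand":{"type":"number"}}}},"force":{"type":"number"}},"required":["motion"]}

```bash
ls; mkdir -p pics; cat > h.py <<'E'
import numpy as np, cv2
from workcell import get_state, viewer, hand_in, finder, env
from scipy.spatial.transform import Rotation as R
def save(p,name): cv2.imwrite('pics/'+name+'.png', cv2.cvtColor(p['image'],cv2.COLOR_RGB2BGR))
def ray(p,uv):
    K=np.array(p['intrinsics']); d=np.array([(uv[0]-K[0,2])/K[0,0],(uv[1]-K[1,2])/K[1,1]])
    s=d.copy()
    for _ in range(20): s=d/(1+p['k1']*(s@s))
    return np.array([s[0],s[1],1.0])
def cam(p): 
    Rm=cv2.Rodrigues(np.array(p['rvec'],float))[0]; return Rm,np.array(p['tvec'],float).ravel()
def at_z(p,uv,z):
    Rm,t=cam(p); o=-Rm.T@t; d=Rm.T@ray(p,uv); return o+d*(z-o[2])/d[2]
def at_depth(p,uv,w=0):
    Rm,t=cam(p); u,v=int(round(uv[0])),int(round(uv[1]))
    z=p['z_map'][v-w:v+w+1,u-w:u+w+1]; z=np.median(z[z>0]); return Rm.T@(ray(p,uv)*z-t)
def cloud(p,mask=None):
    z=p['z_map']; m=z>0
    if mask is not None: m&=mask
    v,u=np.nonzero(m); K=np.array(p['intrinsics']); d=np.stack([(u-K[0,2])/K[0,0],(v-K[1,2])/K[1,1]],1); s=d.copy()
    for _ in range(20): s=d/(1+p['k1']*(s**2).sum(1))[:,None]
    zz=z[v,u]; P=np.column_stack([s*zz[:,None],zz]); Rm,t=cam(p); return (P-t)@Rm, np.column_stack([u,v])
def proj(p,X):
    Rm,t=cam(p); c=Rm@np.asarray(X)+t; s=c[:2]/c[2]; s=s*(1+p['k1']*(s@s)); K=np.array(p['intrinsics']); return np.array([K[0,0]*s[0]+K[0,2],K[1,1]*s[1]+K[1,2]])
E
python3 - <<'E'
from h import *
np.set_printoptions(precision=4,suppress=True)
print(get_state(), env.tcp_to_grasp)
for n in ['scene','top','wrist']:
    p=viewer.read_camera(n); save(p,n+'0'); Rm,t=cam(p); print(n,-Rm.T@t,p['k1'],p['intrinsics'][0][0])
    for q in ['pin_head','bore','hub','block','head','awl','stylus','tower']:
        try:
            for r in finder.find_in(p,q)[:2]: print(q,np.round(r['at'],1),round(r['score'],2),at_depth(p,r['at'],1))
        except Exception as e: print(q,e)
E
```

```text
pics
{'clock': 0.0, 'joint_pos': array([-1.2456,  0.314 ,  0.045 ,  1.3036, -0.    ,  1.4312]), 'qvel': array([ 0.0005,  0.0005,  0.001 ,  0.0001, -0.0009, -0.    ]), 'tau': array([ -0.0003, -48.0626,  29.8536,   0.0194,  -0.0001,   0.    ]), 'tcp_pos': array([ 0.2576, -0.5135,  0.2304]), 'orientation': array([-0.0009,  0.9731,  0.2303, -0.0001]), 'wrist_force': array([-0.4905,  0.6587, -1.157 ]), 'ft_torque': array([-0.0194,  0.0035, -0.0217]), 'finger_gap': 0.0857286704841159} 0.0187
scene [ 1.2589 -0.0492  0.9698] 0.00631157447062883 415.72528679849097
bore [348.9 202.9] 0.85 [0.5464 0.0642 0.0889]
hub [346.8 202.1] 0.78 [0.5447 0.0584 0.0901]
hub [166.2 250.9] 0.67 [ 0.655  -0.4275  0.0124]
block [209.1 212.6] 0.91 [ 0.5596 -0.3191  0.0584]
head [348.4 199.7] 0.61 [0.5462 0.0617 0.1024]
awl [203.3 193. ] 0.52 [ 0.5313 -0.33    0.1081]
stylus [391.  184.8] 0.59 [0.5228 0.1743 0.138 ]
tower [390.2 186.6] 0.81 [0.5262 0.1723 0.1346]
top [ 0.2485 -0.0532  1.7802] 0.013762474072749789 514.5396483855296
pin_head [402.3 205.3] 0.6 [ 0.5789 -0.3261  0.1038]
bore [286.2 223.3] 0.74 [0.4998 0.0529 0.1575]
hub [287.5 226. ] 0.9 [0.4938 0.0495 0.1402]
hub [256.1 224.2] 0.61 [0.4961 0.1502 0.1452]
block [396.  229.9] 0.67 [ 0.5029 -0.3121  0.0565]
head [287.9 226. ] 0.86 [0.4938 0.0483 0.1402]
head [400.9 223.1] 0.64 [ 0.5149 -0.3172  0.129 ]
awl [402.8 223.4] 0.59 [ 0.5141 -0.3233  0.129 ]
tower [247.4 226.5] 0.92 [0.4876 0.1774 0.1472]
wrist [ 0.3217 -0.4813  0.375 ] -0.03460205973824328 313.01145336941715
```

View pics/scene0.png

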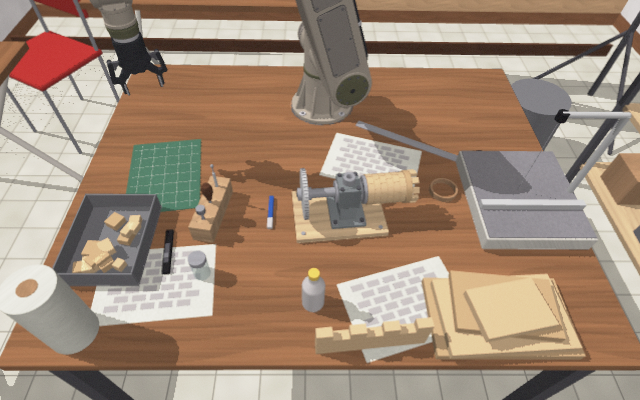

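View pics/top0.png

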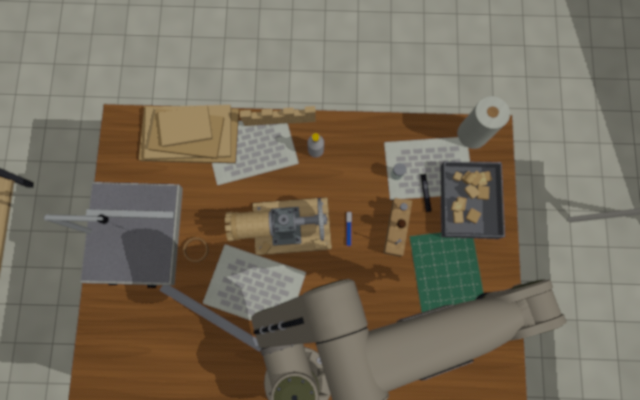

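```bash
python3 - <<'E'
from h import *
np.set_printoptions(precision=4,suppress=True)
p=viewer.read_camera('top'); i=p['image']
c=cv2.resize(i[170:290,210:430],None,fx=3.6,fy=3.6,interpolation=cv2.INTER_CUBIC); cv2.imwrite('pics/topc.png',cv2.cvtColor(c,cv2.COLOR_RGB2BGR))
p=viewer.read_camera('scene'); i=p['image']
c=cv2.resize(i[130:270,160:460],None,fx=2.6,fy=2.6,interpolation=cv2.INTER_CUBIC); cv2.imwrite('pics/scenec.png',cv2.cvtColor(c,cv2.COLOR_RGB2BGR))
E
```

```text
(no output)
```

View pics/topc.png

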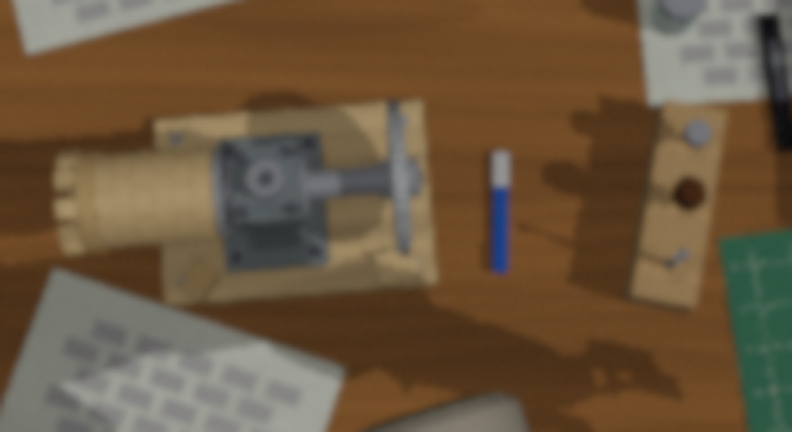

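View pics/scenec.png

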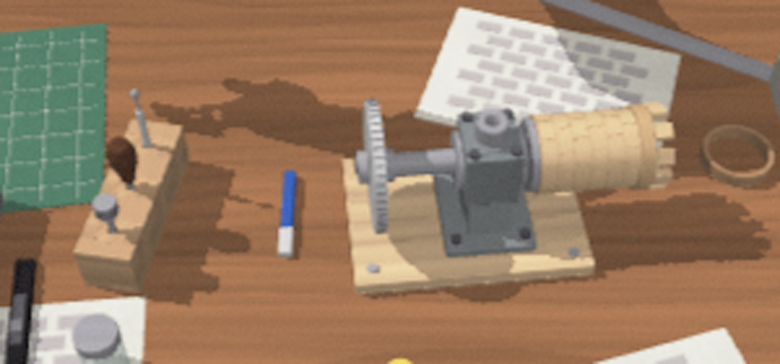

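Emit:
{"method": "arm_command", "body": {"motion": [{"x": 40,"y": -3,"z": -5,"rz": -10},{"x": 80,"y": -6,"z": -10,"rz": -20},{"x": 120,"y": -9,"z": -15,"rz": -30},{"x": 160,"y": -12,"z": -20,"rz": -40},{"x": 200,"y": -15,"z": -20,"rz": -50},{"x": 240,"y": -18,"z": -20,"rz": -60},{"x": 280,"y": -21,"z": -20,"rz": -70},{"x": 310,"y": -23,"z": -20,"rz": -80},{"x": 340,"y": -25,"z": -20,"rz": -90},{"x": 365,"y": -26,"z": -20,"rz": -100}], "force": 30}}

```text
invalid input at $.motion[0]: expected keys x, y, z, rx, ry, rz, hand
```

Emit:
{"method": "arm_command", "body": {"motion": [{"rz": -10},{"rz": -20},{"rz": -30},{"rz": -40},{"rz": -44},{"rz": -44}]}}

```text
invalid input at $.motion[0]: expected keys x, y, z, rx, ry, rz, hand
```

```bash
python3 - <<'E'
from h import *
np.set_printoptions(precision=4,suppress=True)
s=get_state(); print(s['clock'],s['tcp_pos'],R.from_quat(s['orientation'][[1,2,3,0]]).as_matrix(),s['joint_pos'])
p=viewer.read_camera('wrist'); save(p,'w1'); Rm,t=cam(p); print(-Rm.T@t)
for q in ['pin_head','block','awl']:
    for r in finder.masks_of(p,q)[:2]:
        P,_=cloud(p,r['region']); print(q,np.round(r['at'],1),round(r['score'],2),P.min(0),P.max(0),np.median(P,0))
E
```

```text
1.45 [ 0.2577 -0.5141  0.2313] [[ 0.8939  0.4482  0.    ]
 [ 0.4482 -0.8939 -0.0001]
 [-0.      0.0001 -1.    ]] [-1.2456  0.3132  0.0461  1.3036  0.      1.4312]
[ 0.3217 -0.4813  0.375 ]
```

View pics/w1.png

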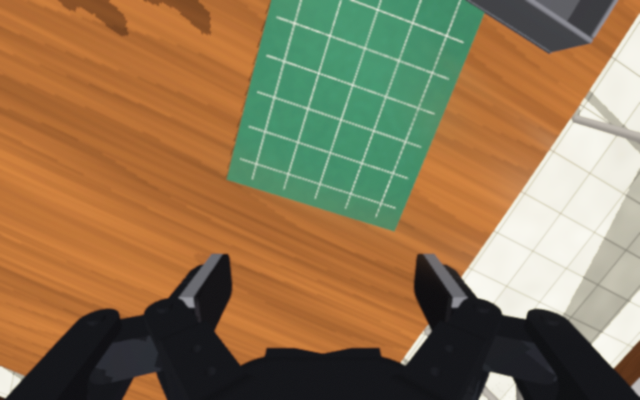

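Emit:
{"method": "arm_command", "body": {"motion": [{"x": 40,"y": -3,"z": -5,"rx": 0,"ry": 0,"rz": -10,"hand": -1},{"x": 80,"y": -6,"z": -10,"rx": 0,"ry": 0,"rz": -20,"hand": -1},{"x": 120,"y": -9,"z": -15,"rx": 0,"ry": 0,"rz": -30,"hand": -1},{"x": 160,"y": -12,"z": -20,"rx": 0,"ry": 0,"rz": -40,"hand": -1},{"x": 200,"y": -15,"z": -20,"rx": 0,"ry": 0,"rz": -50,"hand": -1},{"x": 240,"y": -18,"z": -20,"rx": 0,"ry": 0,"rz": -60,"hand": -1},{"x": 280,"y": -21,"z": -20,"rx": 0,"ry": 0,"rz": -70,"hand": -1},{"x": 310,"y": -23,"z": -20,"rx": 0,"ry": 0,"rz": -80,"hand": -1},{"x": 340,"y": -25,"z": -20,"rx": 0,"ry": 0,"rz": -90,"hand": -1},{"x": 365,"y": -26,"z": -20,"rx": 0,"ry": 0,"rz": -100,"hand": -1}], "force": 30}}

```text
clock: 2.9
tcp_pos: [0.5734, -0.3264, 0.2512]
orientation: [-0.0, 0.446, 0.895, -0.0]
wrist_force: [-0.0, -0.1, 0.1]
finger_gap: 0.0857
```

Emit:
{"method": "arm_command", "body": {"motion": [{"x": 0,"y": 0,"z": 0,"rx": 0,"ry": 0,"rz": -10,"hand": -1},{"x": 0,"y": 0,"z": 0,"rx": 0,"ry": 0,"rz": -20,"hand": -1},{"x": 0,"y": 0,"z": 0,"rx": 0,"ry": 0,"rz": -30,"hand": -1},{"x": 0,"y": 0,"z": 0,"rx": 0,"ry": 0,"rz": -40,"hand": -1},{"x": 0,"y": 0,"z": 0,"rx": 0,"ry": 0,"rz": -44,"hand": -1},{"x": 0,"y": 0,"z": 0,"rx": 0,"ry": 0,"rz": -44,"hand": -1}]}}

```text
clock: 3.65
tcp_pos: [0.5724, -0.3272, 0.2512]
orientation: [-0.0, 0.082, 0.997, 0.0]
wrist_force: [0.8, -0.9, 0.4]
finger_gap: 0.0857
```

```bash
python3 - <<'E'
from h import *
np.set_printoptions(precision=4,suppress=True)
s=get_state(); print(s['clock'],s['tcp_pos'],R.from_quat(s['orientation'][[1,2,3,0]]).as_matrix(),s['joint_pos'])
p=viewer.read_camera('wrist'); save(p,'w2'); Rm,t=cam(p); print(-Rm.T@t)
for q in ['pin_head','block','awl']:
    for r in finder.masks_of(p,q)[:2]:
        P,_=cloud(p,r['region']); print(q,np.round(r['at'],1),round(r['score'],2),P.min(0),P.max(0),np.median(P,0))
E
```

```text
3.65 [ 0.5724 -0.3272  0.2512] [[-0.9865  0.1635 -0.0001]
 [ 0.1635  0.9865  0.    ]
 [ 0.0001  0.     -1.    ]] [-0.6409  0.4839  0.3482  1.4353 -0.0001 -0.4766]
[ 0.4996 -0.3152  0.3949]
pin_head [317.3 191. ] 0.63 [ 0.5615 -0.3455  0.0607] [ 0.5858 -0.3211  0.1088] [ 0.5719 -0.3331  0.1066]
block [318.5  99.6] 0.64 [ 0.4181 -0.3678 -0.0006] [ 0.627  -0.2792  0.1458] [ 0.4939 -0.3199  0.061 ]
block [548.6  25.6] 0.25 [ 0.4347 -0.0821  0.0188] [ 0.4701 -0.0289  0.0358] [ 0.4522 -0.0631  0.0331]
awl [315.6 126.3] 0.92 [ 0.4988 -0.3404  0.0606] [ 0.5298 -0.3105  0.1327] [ 0.5133 -0.3246  0.1282]
```

View pics/w2.png

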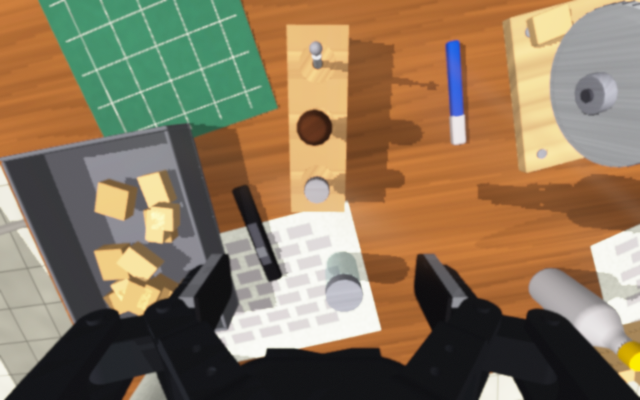

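```bash
python3 - <<'E'
from h import *
np.set_printoptions(precision=4,suppress=True)
p=viewer.read_camera('wrist')
P,uv=cloud(p)
m=(np.linalg.norm(P[:,:2]-[.5719,-.333],axis=1)<.025)&(P[:,2]>.09); Q=P[m]
top=Q[Q[:,2]>.1035]; print(len(top)); c,r=cv2.minEnclosingCircle((top[:,:2]*1000).astype(np.float32)); print('top',c,r,top.mean(0))
A=np.column_stack([top[:,:2]-top[:,:2].mean(0),np.ones(len(top))]); print('plane',np.linalg.lstsq(A,top[:,2],rcond=None)[0], top[:,2].std())
# block top
m=(abs(P[:,2]-.060)<.003)&(P[:,0]>.38)&(P[:,0]<.68)&(abs(P[:,1]+.32)<.08); B=P[m]
rr=cv2.minAreaRect((B[:,:2]*1000).astype(np.float32)); print(rr, B[:,2].mean())
for q in ['pick_jar','knife','bore','hub','tower']:
    for r in finder.masks_of(p,q)[:1]:
        X,_=cloud(p,r['region']); print(q,np.round(r['at'],1),round(r['score'],2),X.min(0),X.max(0),np.median(X,0))
s=get_state();print(s['finger_gap'],s['clock'])
t=viewer.read_camera('top'); Pt,_=cloud(t)
m=(np.linalg.norm(Pt[:,:2]-[.572,-.333],axis=1)<.03)&(Pt[:,2]>.09); print('toppin',len(Pt[m]),Pt[m].mean(0))
E
```

```text
8257
top (564.7167358398438, -330.6048889160156) 21.374385833740234 [ 0.5594 -0.3291  0.323 ]
plane [-9.2799  3.0021  0.323 ] 0.05395361314193641
((515.8067016601562, -323.08837890625), (60.66395568847656, 189.46932983398438), 80.62861633300781) 0.06101588099967355
pick_jar [342.2 282.9] 0.8 [ 0.6882 -0.3546  0.0012] [ 0.7853 -0.299   0.0812] [ 0.698  -0.3241  0.0772]
knife [256.1 234.1] 0.87 [ 0.5766 -0.4496 -0.0008] [ 0.7199 -0.4076  0.0207] [ 0.641  -0.4256  0.0127]
bore [580.1  86. ] 0.88 [ 0.4257 -0.0985 -0.0006] [0.6339 0.0669 0.1452] [ 0.5182 -0.0675  0.0784]
hub [582.7  87.7] 0.6 [ 0.4259 -0.0985 -0.0006] [0.6345 0.0849 0.1452] [ 0.5183 -0.0675  0.0792]
tower [317.4  54.7] 0.43 [ 0.4428 -0.3193  0.0506] [ 0.4615 -0.3061  0.1492] [ 0.4584 -0.3134  0.144 ]
0.08544442667721776 4.15
toppin 572 [ 0.5697 -0.3312  0.7315]
```

```bash
python3 - <<'E'
from h import *
np.set_printoptions(precision=4,suppress=True)
for n in ['wrist','top','scene']:
    p=viewer.read_camera(n)
    P,uv=cloud(p)
    m=(np.linalg.norm(P[:,:2]-[.5719,-.333],axis=1)<.03)&(P[:,2]>.085)&(P[:,2]<.115); Q=P[m]
    top=Q[Q[:,2]>Q[:,2].max()-.005]; c,r=cv2.minEnclosingCircle((top[:,:2]*1000).astype(np.float32)); print(n,len(top),'top',c,r,top.mean(0))
    A=np.column_stack([top[:,:2]-top[:,:2].mean(0),np.ones(len(top))]); print('plane',np.linalg.lstsq(A,top[:,2],rcond=None)[0], top[:,2].std())
    # boss
    m=(abs(P[:,2]-.163)<.005)&(abs(P[:,0]-.5)<.1)&(abs(P[:,1]-.05)<.1); Q=P[m]
    if len(Q): print('boss',len(Q),Q.mean(0),cv2.minEnclosingCircle((Q[:,:2]*1000).astype(np.float32)))
E
```

```text
wrist 471 top (573.7913208007812, -333.5374450683594) 12.342636108398438 [ 0.5733 -0.3333  0.1067]
plane [ 0.0153 -0.0133  0.1067] 0.0007415689209715711Traceback (most recent call last):
  File "<stdin>", line 7, in <module>
    return umr_maximum(a, axis, None, out, keepdims, initial, where)
ValueError: zero-size array to reduction operation maximum which has no identity
```

Emit:
{"method": "arm_command", "body": {"motion": [{"x": -2,"y": -6,"z": 50,"rx": 0,"ry": 0,"rz": 0,"hand": -0.3},{"x": -2,"y": -6,"z": 100,"rx": 0,"ry": 0,"rz": 0,"hand": -0.3},{"x": -2,"y": -6,"z": 145,"rx": 0,"ry": 0,"rz": 0,"hand": -0.3},{"x": -2,"y": -6,"z": 174,"rx": 0,"ry": 0,"rz": 0,"hand": -0.3},{"x": -2,"y": -6,"z": 174,"rx": 0,"ry": 0,"rz": 0,"hand": -0.3},{"x": -2,"y": -6,"z": 174,"rx": 0,"ry": 0,"rz": 0,"hand": 1},{"x": -2,"y": -6,"z": 174,"rx": 0,"ry": 0,"rz": 0,"hand": 1},{"x": -2,"y": -6,"z": 174,"rx": 0,"ry": 0,"rz": 0,"hand": 1},{"x": -2,"y": -6,"z": 174,"rx": 0,"ry": 0,"rz": 0,"hand": 1}], "force": 40}}

```text
clock: 5.42
tcp_pos: [0.5746, -0.3342, 0.0793]
orientation: [0.002, 0.082, 0.997, -0.001]
wrist_force: [0.6, 0.3, 5.6]
finger_gap: 0.023
```

```bash
python3 - <<'E'
from h import *
p=viewer.read_camera('wrist'); save(p,'w3'); p=viewer.read_camera('scene'); 
c=cv2.resize(p['image'][130:270,160:310],None,fx=4,fy=4,interpolation=cv2.INTER_CUBIC); cv2.imwrite('pics/s3.png',cv2.cvtColor(c,cv2.COLOR_RGB2BGR))
s=get_state(); print(s['tcp_pos'],s['finger_gap'],s['wrist_force'],s['clock'])
E
```

```text
[ 0.57464252 -0.3342154   0.07933642] 0.02291715194145568 [1.00965836 0.38363188 6.16193721] 5.525
```

View pics/w3.png

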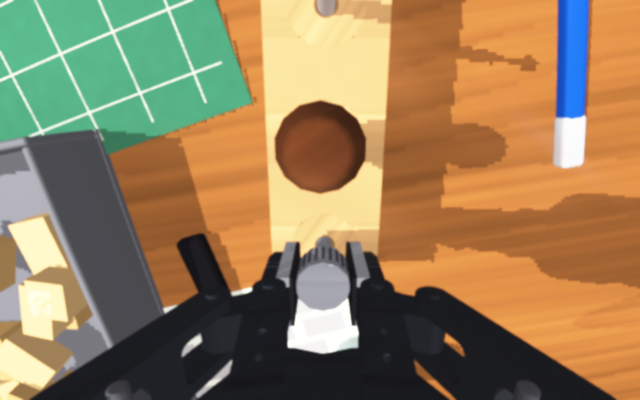

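View pics/s3.png

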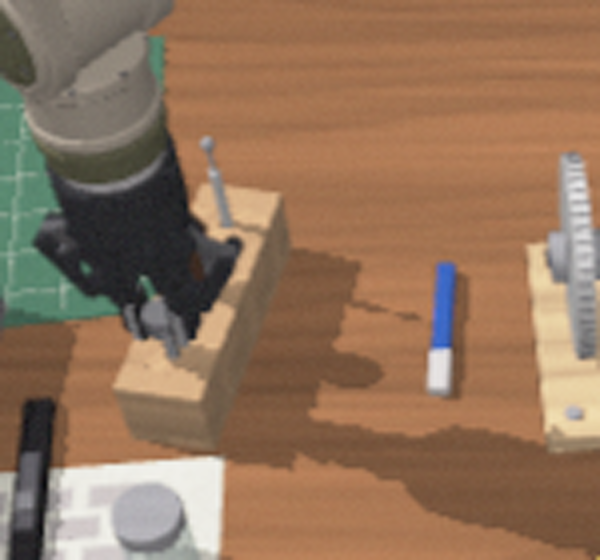

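Emit:
{"method": "arm_command", "body": {"motion": [{"x": 0,"y": 0,"z": -10,"rx": 0,"ry": 0,"rz": 0,"hand": 1},{"x": 0,"y": 0,"z": -30,"rx": 0,"ry": 0,"rz": 0,"hand": 1},{"x": 0,"y": 0,"z": -55,"rx": 0,"ry": 0,"rz": 0,"hand": 1},{"x": 0,"y": 0,"z": -90,"rx": 0,"ry": 0,"rz": 0,"hand": 1},{"x": 0,"y": 0,"z": -130,"rx": 0,"ry": 0,"rz": 0,"hand": 1},{"x": 0,"y": 0,"z": -170,"rx": 0,"ry": 0,"rz": 0,"hand": 1},{"x": 0,"y": 0,"z": -205,"rx": 0,"ry": 0,"rz": 0,"hand": 1},{"x": 0,"y": 0,"z": -205,"rx": 0,"ry": 0,"rz": 0,"hand": 1}]}}

```text
clock: 6.52
tcp_pos: [0.5741, -0.3342, 0.2861]
orientation: [0.002, 0.082, 0.997, -0.002]
wrist_force: [0.6, 0.5, -2.2]
finger_gap: 0.0224
```

```bash
python3 - <<'E'
from h import *
np.set_printoptions(precision=4,suppress=True)
p=viewer.read_camera('wrist'); save(p,'w4'); s=get_state(); print(s['tcp_pos'],s['finger_gap'],s['wrist_force'],s['joint_pos'],s['clock'])
t=viewer.read_camera('top'); P,uv=cloud(t)
Q=P[(abs(P[:,2]-.163)<.004)&(abs(P[:,0]-.5)<.06)&(abs(P[:,1]-.06)<.06)]; print('boss',len(Q),Q.mean(0),cv2.minEnclosingCircle((Q[:,:2]*1000).astype(np.float32)))
p=viewer.read_camera('scene'); save(p,'s4'); P,uv=cloud(p)
Q=P[(abs(P[:,2]-.163)<.004)&(abs(P[:,0]-.5)<.06)&(abs(P[:,1]-.06)<.06)]; print('boss',len(Q),Q.mean(0),cv2.minEnclosingCircle((Q[:,:2]*1000).astype(np.float32)))
c=cv2.resize(p['image'][60:220,160:360],None,fx=4,fy=3.5,interpolation=cv2.INTER_CUBIC); cv2.imwrite('pics/s4c.png',cv2.cvtColor(c,cv2.COLOR_RGB2BGR))
E
```

```text
[ 0.5736 -0.3338  0.2837] 0.022690776484463757 [-0.3882 -0.3781 -1.0266] [-0.6477  0.4942  0.4434  1.5175 -0.0003 -0.4841] 6.575
boss 51 [0.511  0.0647 0.1621] ((510.48870849609375, 64.10336303710938), 16.780004501342773)
boss 72 [0.5157 0.0591 0.1609] ((514.2496337890625, 59.71784973144531), 17.810802459716797)
```

View pics/w4.png

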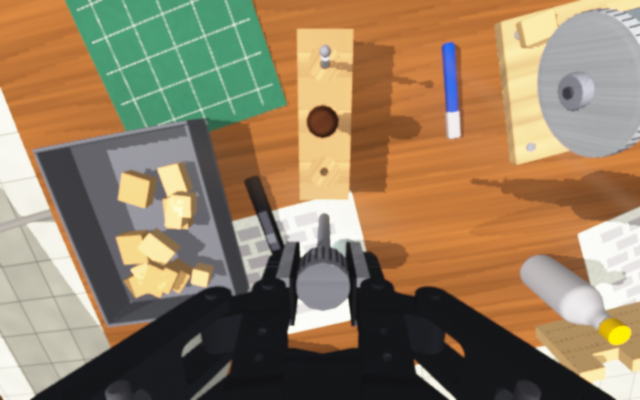

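View pics/s4c.png

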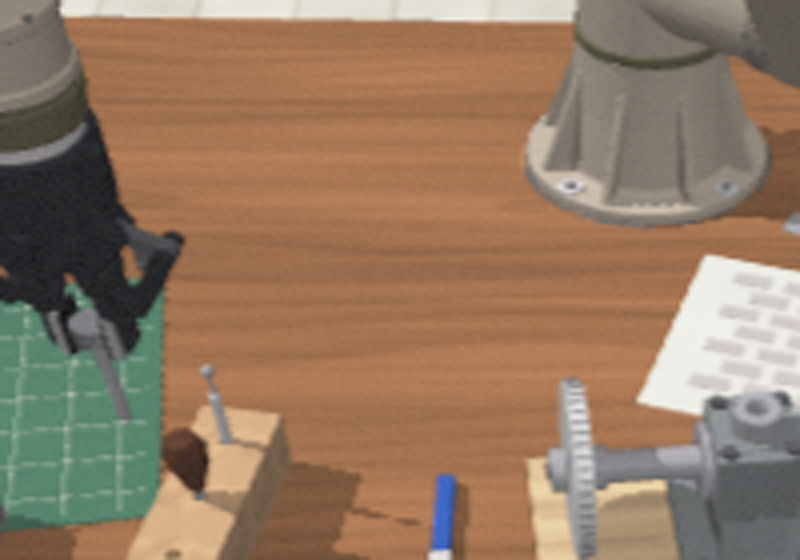

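Emit:
{"method": "arm_command", "body": {"motion": [{"x": 5,"y": 35,"z": 0,"rx": 0,"ry": 0,"rz": -1,"hand": 1},{"x": 11,"y": 80,"z": 0,"rx": 0,"ry": 0,"rz": -3,"hand": 1},{"x": 18,"y": 130,"z": 0,"rx": 0,"ry": 0,"rz": -5,"hand": 1},{"x": 25,"y": 185,"z": 0,"rx": 0,"ry": 0,"rz": -7,"hand": 1},{"x": 32,"y": 240,"z": 0,"rx": 0,"ry": 0,"rz": -9,"hand": 1},{"x": 40,"y": 295,"z": 0,"rx": 0,"ry": 0,"rz": -11,"hand": 1},{"x": 47,"y": 340,"z": 0,"rx": 0,"ry": 0,"rz": -12,"hand": 1},{"x": 52,"y": 375,"z": 0,"rx": 0,"ry": 0,"rz": -13,"hand": 1},{"x": 54,"y": 392,"z": 0,"rx": 0,"ry": 0,"rz": -13.7,"hand": 1},{"x": 54,"y": 392,"z": 0,"rx": 0,"ry": 0,"rz": -13.7,"hand": 1}]}}

```text
clock: 7.92
tcp_pos: [0.5834, 0.0627, 0.2812]
orientation: [-0.001, -0.039, 0.999, -0.0]
wrist_force: [-0.0, 0.1, 0.2]
finger_gap: 0.0228
```

```bash
python3 - <<'E'
from h import *
np.set_printoptions(precision=4,suppress=True)
p=viewer.read_camera('wrist'); save(p,'w5'); s=get_state(); print(s['tcp_pos'],s['finger_gap'],s['wrist_force'],s['clock'])
print(R.from_quat(s['orientation'][[1,2,3,0]]).as_matrix())
P,uv=cloud(p)
Q=P[(abs(P[:,2]-.163)<.003)&(abs(P[:,0]-.51)<.05)&(abs(P[:,1]-.062)<.04)]; print('boss',len(Q),Q.mean(0),cv2.minEnclosingCircle((Q[:,:2]*1000).astype(np.float32)))
for q in ['bore','hub','head','pin','pin_head']:
    for r in finder.find_in(p,q)[:1]: print(q,np.round(r['at'],1),round(r['score'],2),at_depth(p,r['at'],1))
Q=P[(P[:,2]>.15)&(P[:,2]<.19)&(P[:,1]<-.02)]; print(len(Q), Q.min(0) if len(Q) else '',Q.max(0) if len(Q) else '')
E
```

```text
[0.5836 0.0618 0.2814] 0.022225592179863626 [-0.7813 -1.1153 -1.4631] 7.975
[[-0.9971 -0.0757 -0.0015]
 [-0.0757  0.9971 -0.0007]
 [ 0.0015 -0.0006 -1.    ]]
boss 1268 [0.5104 0.0609 0.1636] ((510.35931396484375, 61.00691223144531), 16.995210647583008)
bore [330.3 104.7] 0.73 [0.5067 0.0635 0.1588]
hub [332.5 107. ] 0.87 [0.5083 0.0655 0.1558]
head [328.9 104. ] 0.8 [0.5063 0.0622 0.1603]
pin [230.1  49.2] 0.65 [ 0.4522 -0.0539  0.0334]
pin_head [325.  274.3] 0.81 [0.5764 0.0635 0.3084]
3391 [ 0.4688 -0.0697  0.15  ] [ 0.8046 -0.0231  0.1786]
```

View pics/w5.png

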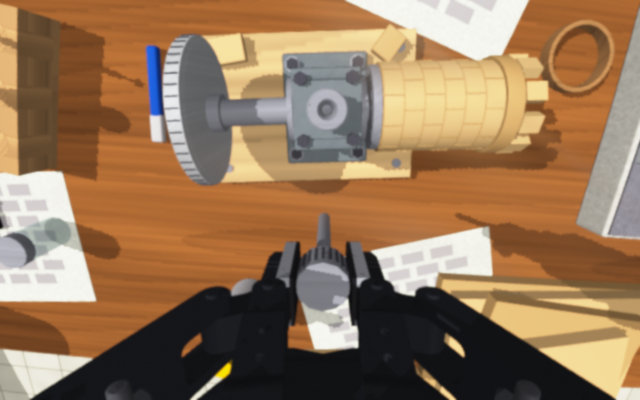

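```bash
python3 - <<'E'
from h import *
np.set_printoptions(precision=4,suppress=True)
p=viewer.read_camera('wrist')
P,uv=cloud(p)
m=(abs(uv[:,0]-324)<12)&(uv[:,1]>205)&(uv[:,1]<250)&(P[:,2]>.19); Q=P[m]; U=uv[m]
for r in range(207,250,4):
    k=abs(U[:,1]-r)<2
    if k.sum(): print(r,k.sum(),Q[k].mean(0),U[k][:,0].min(),U[k][:,0].max())
m=(abs(uv[:,0]-324)<40)&(uv[:,1]>250)&(uv[:,1]<315)&(P[:,2]>.19);Q=P[m]
T=Q[(Q[:,2]>.300)&(Q[:,2]<.315)]; c,r=cv2.minEnclosingCircle((T[:,:2]*1000).astype(np.float32)); print(c,r,T.mean(0),len(T),np.percentile(T[:,2],[5,50,95]))
s=get_state(); print(s['tcp_pos'])
c=cv2.resize(p['image'][190:330,240:410],None,fx=4,fy=4,interpolation=cv2.INTER_CUBIC); cv2.imwrite('pics/w5c.png',cv2.cvtColor(c,cv2.COLOR_RGB2BGR))
E
```

```text
215 30 [0.5805 0.0618 0.2239] 319 329
219 36 [0.5808 0.0616 0.2312] 318 329
223 36 [0.5806 0.0615 0.239 ] 318 329
227 36 [0.5805 0.0615 0.2463] 318 329
231 37 [0.5804 0.0614 0.2531] 317 329
235 41 [0.5806 0.0614 0.2588] 317 330
239 42 [0.5805 0.0614 0.2647] 317 330
243 42 [0.5804 0.0614 0.2703] 317 330
247 56 [0.5728 0.0607 0.2919] 313 335
(579.92431640625, 61.46222686767578) 18.963462829589844 [0.58   0.061  0.3084] 3240 [0.3019 0.3092 0.3117]
[0.584  0.061  0.2823]
```

View pics/w5c.png

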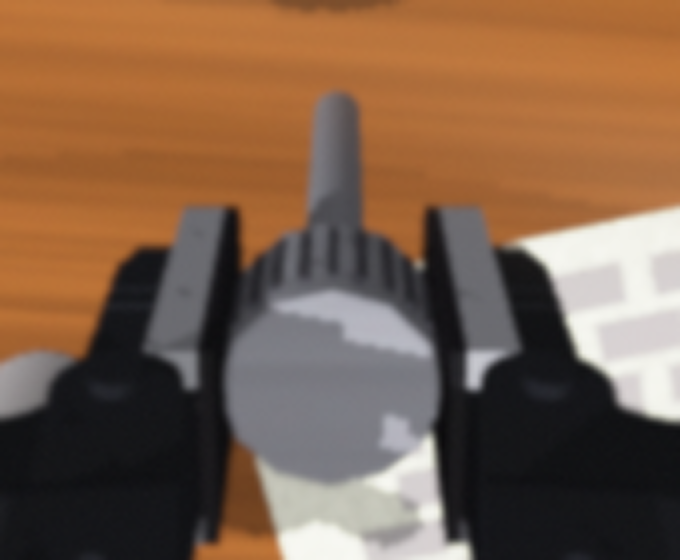

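Emit:
{"method": "arm_command", "body": {"motion": [{"x": 25,"y": 2,"z": 0,"rx": 0,"ry": 0,"rz": 0,"hand": 1},{"x": 55,"y": 4,"z": 10,"rx": 0,"ry": 0,"rz": 0,"hand": 1},{"x": 73,"y": 5,"z": 25,"rx": 0,"ry": 0,"rz": 0,"hand": 1},{"x": 73,"y": 5,"z": 38,"rx": 0,"ry": 0,"rz": 0,"hand": 1},{"x": 73,"y": 5,"z": 42,"rx": 0,"ry": 0,"rz": 0,"hand": 1},{"x": 73,"y": 5,"z": 42,"rx": 0,"ry": 0,"rz": 0,"hand": 1}]}}

```text
clock: 9.02
tcp_pos: [0.5114, 0.0614, 0.24]
orientation: [-0.0, -0.038, 0.999, -0.0]
wrist_force: [-0.2, 0.4, -0.1]
finger_gap: 0.0226
```

```bash
python3 - <<'E'
from h import *
np.set_printoptions(precision=4,suppress=True)
p=viewer.read_camera('wrist')
c=cv2.resize(p['image'][130:330,200:440],None,fx=3,fy=3,interpolation=cv2.INTER_CUBIC); cv2.imwrite('pics/w6c.png',cv2.cvtColor(c,cv2.COLOR_RGB2BGR))
p=viewer.read_camera('scene')
c=cv2.resize(p['image'][100:250,280:460],None,fx=4,fy=4,interpolation=cv2.INTER_CUBIC); cv2.imwrite('pics/s6c.png',cv2.cvtColor(c,cv2.COLOR_RGB2BGR))
s=get_state(); print(s['tcp_pos'],s['wrist_force'],s['clock'])
E
```

```text
[0.5116 0.0615 0.2405] [ 0.0676 -0.2639 -0.5378] 9.125
```

View pics/w6c.png

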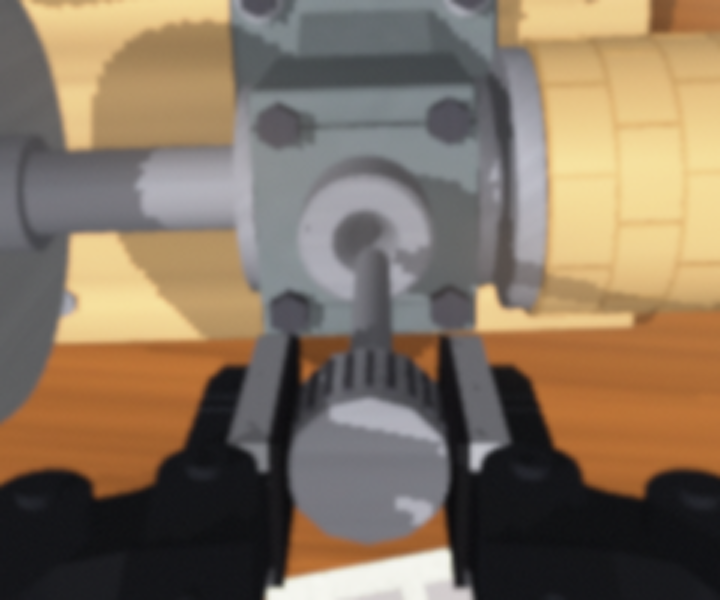

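View pics/s6c.png

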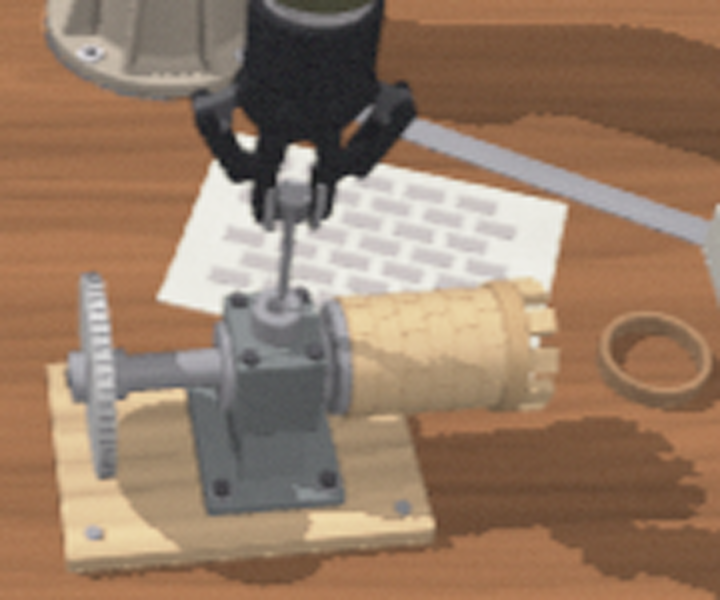

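```bash
python3 - <<'E'
from h import *
np.set_printoptions(precision=4,suppress=True)
p=viewer.read_camera('wrist'); P,uv=cloud(p)
m=(abs(uv[:,0]-325)<14)&(uv[:,1]>205)&(uv[:,1]<250)&(P[:,2]>.17)&(P[:,2]<.245)&(abs(P[:,1]-.062)<.008); Q=P[m]; U=uv[m]
for z in np.arange(.175,.24,.01):
    k=abs(Q[:,2]-z)<.005
    if k.sum(): print(z,k.sum(),Q[k].mean(0), Q[k][:,1].min(),Q[k][:,1].max(), U[k].mean(0))
B=(abs(P[:,2]-.1635)<.0025)&(abs(P[:,0]-.51)<.03)&(abs(P[:,1]-.062)<.03); Q=P[B]; print('boss',len(Q),Q.min(0),Q.max(0),cv2.minEnclosingCircle((Q[:,:2]*1000).astype(np.float32)))
E
```

```text
0.175 12 [0.5083 0.0627 0.1789] 0.059193800995905696 0.06615148335646506 [324.1667 213.75  ]
0.185 56 [0.5084 0.0623 0.1852] 0.05864747993599747 0.06611861658548501 [323.6429 216.8929]
0.195 62 [0.5082 0.0621 0.1953] 0.05871159786227451 0.06588666102402353 [323.4516 221.8387]
0.20500000000000002 73 [0.5081 0.0621 0.2056] 0.058360595844243135 0.06624538406463618 [323.4795 227.6164]
0.21500000000000002 82 [0.5081 0.0621 0.2153] 0.058359720783903314 0.0661646472460919 [323.5366 233.8415]
0.22500000000000003 98 [0.508  0.0619 0.2249] 0.05812635571451677 0.065883345285837 [323.1939 240.3367]
0.23500000000000004 26 [0.5077 0.062  0.2311] 0.05862839988250491 0.0650147869561217 [323.5    244.4615]
boss 1175 [0.4933 0.0441 0.161 ] [0.5273 0.0777 0.1658] ((510.3134765625, 60.924415588378906), 17.118436813354492)
```

Emit:
{"method": "arm_command", "body": {"motion": [{"x": 1,"y": -1,"z": 3,"rx": 0,"ry": 0,"rz": 0,"hand": 1},{"x": 1,"y": -1.2,"z": 9,"rx": 0,"ry": 0,"rz": 0,"hand": 1},{"x": 1,"y": -1.2,"z": 16,"rx": 0,"ry": 0,"rz": 0,"hand": 1},{"x": 1,"y": -1.2,"z": 23,"rx": 0,"ry": 0,"rz": 0,"hand": 1},{"x": 1,"y": -1.2,"z": 30,"rx": 0,"ry": 0,"rz": 0,"hand": 1},{"x": 1,"y": -1.2,"z": 36,"rx": 0,"ry": 0,"rz": 0,"hand": 1},{"x": 1,"y": -1.2,"z": 36,"rx": 0,"ry": 0,"rz": 0,"hand": 1}]}}

```text
clock: 10.05
tcp_pos: [0.5096, 0.0602, 0.2037]
orientation: [-0.0, -0.038, 0.999, -0.0]
wrist_force: [0.4, -0.4, -0.9]
finger_gap: 0.0226
```

```bash
python3 - <<'E'
from h import *
np.set_printoptions(precision=4,suppress=True)
p=viewer.read_camera('wrist')
c=cv2.resize(p['image'][130:330,200:440],None,fx=3,fy=3,interpolation=cv2.INTER_CUBIC); cv2.imwrite('pics/w7c.png',cv2.cvtColor(c,cv2.COLOR_RGB2BGR))
s=get_state(); print(s['tcp_pos'],s['wrist_force'],s['ft_torque'],s['clock'])
P,uv=cloud(p);T=P[(uv[:,0]>300)&(uv[:,0]<345)&(uv[:,1]>265)&(uv[:,1]<300)]; print(np.percentile(T[:,2],[10,50,90]))
E
```

```text
[0.5098 0.0603 0.204 ] [ 0.9462 -0.5249 -0.6996] [-0.1542 -0.1836 -0.0384] 10.1
[0.23   0.2308 0.2315]
```

View pics/w7c.png

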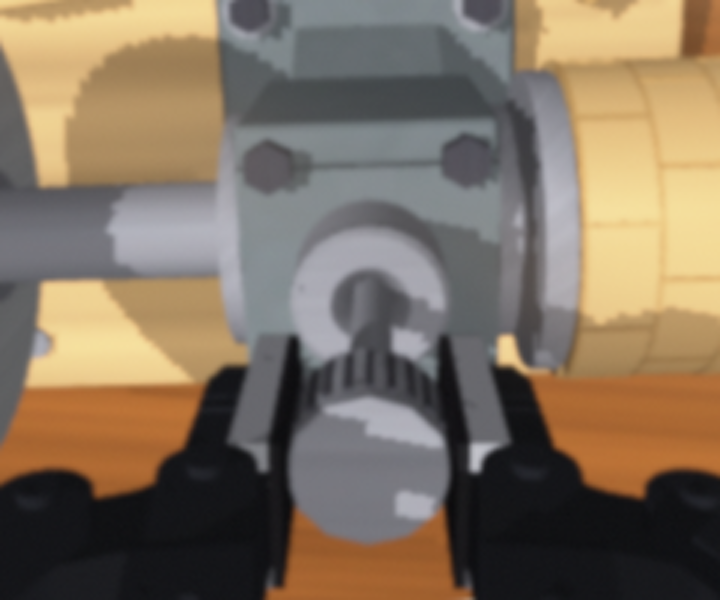

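Emit:
{"method": "arm_command", "body": {"motion": [{"x": 0,"y": 0,"z": 3,"rx": 0,"ry": 0,"rz": 0,"hand": 1},{"x": 0,"y": 0,"z": 5,"rx": 0,"ry": 0,"rz": 0,"hand": 1},{"x": 0,"y": 0,"z": 5,"rx": 0,"ry": 0,"rz": 0,"hand": 0.2},{"x": 0,"y": 0,"z": 5,"rx": 0,"ry": 0,"rz": 0,"hand": -0.3},{"x": 0,"y": 0,"z": 5,"rx": 0,"ry": 0,"rz": 0,"hand": -0.3},{"x": 0,"y": 0,"z": 5,"rx": 0,"ry": 0,"rz": 0,"hand": -0.3}]}}

```text
clock: 10.85
tcp_pos: [0.5098, 0.0603, 0.1993]
orientation: [0.0, -0.038, 0.999, -0.0]
wrist_force: [-0.4, 0.6, 0.0]
finger_gap: 0.0553
```

```bash
python3 - <<'E'
from h import *
np.set_printoptions(precision=4,suppress=True)
p=viewer.read_camera('wrist')
c=cv2.resize(p['image'][130:330,200:440],None,fx=3,fy=3,interpolation=cv2.INTER_CUBIC); cv2.imwrite('pics/w8c.png',cv2.cvtColor(c,cv2.COLOR_RGB2BGR))
s=get_state(); print(s['tcp_pos'],s['wrist_force'],s['finger_gap'],s['clock'])
P,uv=cloud(p);T=P[(uv[:,0]>310)&(uv[:,0]<335)&(uv[:,1]>265)&(uv[:,1]<300)]; print(np.percentile(T[:,2],[10,50,90]))
T=P[(abs(P[:,0]-.51)<.03)&(abs(P[:,1]-.061)<.02)&(P[:,2]>.205)]; print(len(T),T.mean(0),np.percentile(T[:,2],[50,90]))
E
```

```text
[0.5099 0.0604 0.1993] [ 0.7329 -0.0364  0.3231] 0.05558163169004496 10.9
[0.2251 0.2259 0.2266]
12818 [0.4972 0.0612 0.2712] [0.2825 0.2947]
```

View pics/w8c.png

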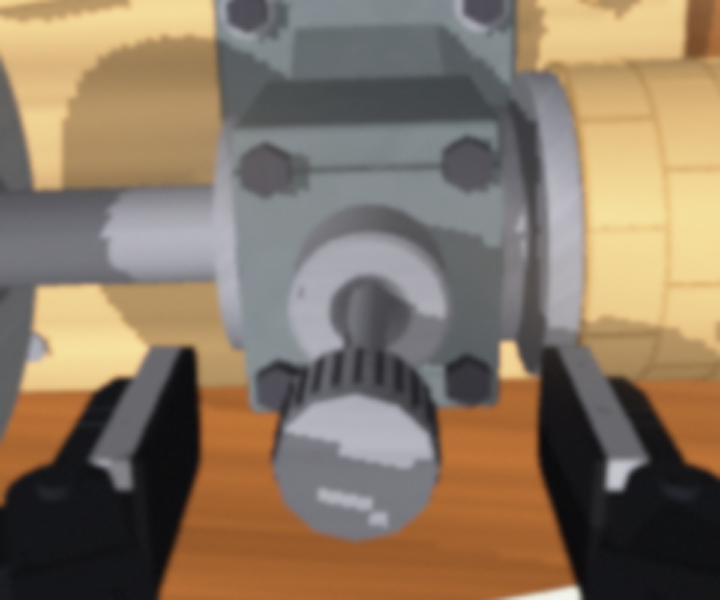

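Emit:
{"method": "arm_command", "body": {"motion": [{"x": 0,"y": 0,"z": -5,"rx": 0,"ry": 0,"rz": 0,"hand": -0.3},{"x": 0,"y": 0,"z": -30,"rx": 0,"ry": 0,"rz": 0,"hand": -0.3},{"x": 0,"y": 0,"z": -60,"rx": 0,"ry": 0,"rz": 0,"hand": -0.3},{"x": 0,"y": 0,"z": -80,"rx": 0,"ry": 0,"rz": 0,"hand": -0.3},{"x": 0,"y": -40,"z": -80,"rx": 0,"ry": 0,"rz": 0,"hand": -0.3},{"x": 0,"y": -80,"z": -80,"rx": 0,"ry": 0,"rz": 0,"hand": -0.3},{"x": 0,"y": -110,"z": -80,"rx": 0,"ry": 0,"rz": 0,"hand": -0.3},{"x": 0,"y": -119,"z": -80,"rx": 0,"ry": 0,"rz": 0,"hand": -0.3},{"x": 0,"y": -119,"z": -80,"rx": 0,"ry": 0,"rz": 0,"hand": -0.3}]}}

```text
clock: 12.02
tcp_pos: [0.5188, -0.0585, 0.2794]
orientation: [0.0, -0.037, 0.999, 0.0]
wrist_force: [0.7, -0.0, -0.3]
finger_gap: 0.0555
```

```bash
cat >> h.py <<'E'
def pinz(p):
    P,uv=cloud(p); T=P[(np.linalg.norm(P[:,:2]-[.5103,.061],axis=1)<.022)&(P[:,2]>.168)&(P[:,2]<.24)]
    if len(T)==0: return None
    z=np.percentile(T[:,2],98); k=T[T[:,2]>z-.004]; return len(T),len(k),k.mean(0),z
E
python3 - <<'E'
from h import *
np.set_printoptions(precision=4,suppress=True)
s=get_state(); print(s['tcp_pos'],s['orientation'],s['wrist_force'],s['finger_gap'],s['clock'],s['joint_pos'])
for n in ['scene','top','wrist']:
    p=viewer.read_camera(n); save(p,n+'9'); print(n,pinz(p)); P,uv=cloud(p)
    W=P[(P[:,2]>.03)&(P[:,2]<.18)&(abs(P[:,1]+.06)<.025)&(abs(P[:,0]-.52)<.085)]
    rad=np.hypot(W[:,0]-.519,W[:,2]-.105); W=W[rad>.045]
    print(len(W),W.min(0),W.max(0),np.median(W,0))
    Wt=W[W[:,2]>.15]
    if len(Wt): print(' rim top',len(Wt),Wt.mean(0),np.percentile(Wt[:,1],[2,98]), Wt[:,2].max(), np.polyfit(W[:,0],W[:,1],1))
E
```

```text
[ 0.5188 -0.0585  0.2794] [ 0.     -0.0373  0.9993  0.0001] [ 0.6683 -0.0067 -0.2907] 0.0555166616461464 12.025 [-0.2662  0.2004  0.0141  1.3845  0.0002 -0.3408]
scene (118, 53, array([0.5124, 0.0571, 0.2226]), np.float64(0.22443067491708646))
315 [ 0.4586 -0.0733  0.0456] [ 0.5961 -0.0472  0.1765] [ 0.5662 -0.0579  0.1516]
 rim top 161 [ 0.5393 -0.0593  0.1647] [-0.0694 -0.0503] 0.17647681201376159 [ 0.1294 -0.1299]
top (36, 7, array([0.5101, 0.0654, 0.2304]), np.float64(0.2323891208133682))Traceback (most recent call last):
  File "<stdin>", line 8, in <module>
    return umr_minimum(a, axis, None, out, keepdims, initial, where)
ValueError: zero-size array to reduction operation minimum which has no identity
```

View pics/scene9.png

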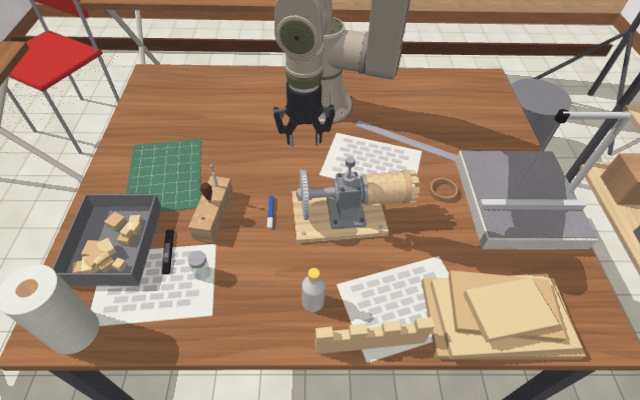

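```bash
python3 - <<'E'
from h import *
np.set_printoptions(precision=4,suppress=True)
p=viewer.read_camera('wrist'); save(p,'w9'); print(pinz(p)); P,uv=cloud(p)
W=P[(P[:,2]>.03)&(P[:,2]<.18)&(P[:,1]>-.1)&(P[:,1]<-.03)]; print(len(W))
for q in ['hub','head','tower']:
    for r in finder.masks_of(p,q)[:1]:
        X,_=cloud(p,r['region']); print(q,r['at'],r['score'],X.min(0),X.max(0))
for z0 in np.arange(.10,.18,.01):
    k=W[abs(W[:,2]-z0)<.005]
    if len(k): print(z0,len(k),k.min(0),k.max(0),np.percentile(k[:,1],[5,50,95]))
E
```

```text
(1484, 944, array([0.5087, 0.0581, 0.2258]), np.float64(0.2270986677595229))
4205
hub [435.2, 171.1] 0.9 [ 0.4103 -0.0972 -0.0013] [0.6227 0.4149 0.2256]
head [435.1, 166.7] 0.95 [ 0.4103 -0.0972 -0.0013] [0.6465 0.4149 0.2264]
tower [571.0, 180.0] 0.73 [ 0.4442  0.0636 -0.0007] [0.5802 0.4149 0.2264]
0.1 11 [ 0.5036 -0.0772  0.1026] [ 0.5075 -0.0422  0.1046] [-0.0767 -0.072  -0.0427]
0.11 210 [ 0.4527 -0.0803  0.1054] [ 0.5412 -0.0301  0.115 ] [-0.0795 -0.0495 -0.0318]
0.12 824 [ 0.4535 -0.0782  0.115 ] [ 0.539  -0.0301  0.1248] [-0.0758 -0.0481 -0.0327]
0.13 71 [ 0.4558 -0.0713  0.1252] [ 0.5249 -0.044   0.1348] [-0.0704 -0.0642 -0.0579]
0.13999999999999999 117 [ 0.459 -0.071  0.135] [ 0.5857 -0.0466  0.1449] [-0.0705 -0.0636 -0.0565]
0.14999999999999997 228 [ 0.4641 -0.0704  0.1451] [ 0.5819 -0.0471  0.1549] [-0.0695 -0.0618 -0.0488]
0.15999999999999998 404 [ 0.472  -0.0695  0.155 ] [ 0.5731 -0.048   0.165 ] [-0.0684 -0.0605 -0.0492]
0.16999999999999998 921 [ 0.4831 -0.0677  0.165 ] [ 0.5622 -0.0492  0.175 ] [-0.0659 -0.0587 -0.051 ]
```

View pics/w9.png

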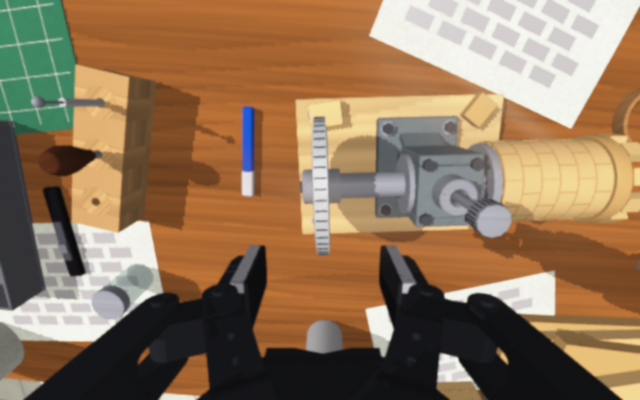

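```bash
python3 - <<'E'
from h import *
np.set_printoptions(precision=4,suppress=True)
p=viewer.read_camera('wrist'); P,uv=cloud(p)
r=np.hypot(P[:,0]-.519,P[:,2]-.105)
W=P[(abs(r-.07)<.004)&(P[:,2]>.12)&(P[:,1]>-.085)&(P[:,1]<-.035)]
for x in np.arange(.455,.59,.015):
    k=W[abs(W[:,0]-x)<.0075]
    if len(k)>5: print(round(x,3),len(k),np.percentile(k[:,1],[3,50,97]),k[:,2].max())
print(np.polyfit(W[:,0]-.519,W[:,1],1))
# circle fit
from scipy.optimize import least_squares
f=least_squares(lambda q: np.hypot(W[:,0]-q[0],W[:,2]-q[1])-.07,[.519,.105]); print(f.x, np.std(f.fun))
print(get_state()['clock'])
E
```

```text
0.455 88 [-0.07   -0.0632 -0.0594] 0.14079628300159952
0.47 271 [-0.0696 -0.0641 -0.0584] 0.1602170016436433
0.485 288 [-0.0684 -0.0624 -0.0568] 0.17040119862920589
0.5 282 [-0.0665 -0.0608 -0.0548] 0.1755036172870627
0.515 264 [-0.0653 -0.0592 -0.0537] 0.17748769505894232
0.53 244 [-0.0634 -0.0578 -0.0516] 0.17775954635218313
0.545 194 [-0.0616 -0.056  -0.0503] 0.17589859562808569
0.56 140 [-0.0599 -0.0545 -0.0489] 0.1706887725060132
0.575 63 [-0.0591 -0.0525 -0.0475] 0.16030458997624014
[ 0.105  -0.0588]
[0.5233 0.1059] 0.000652295977239316
12.375
```

Emit:
{"method": "arm_command", "body": {"motion": [{"x": 10,"y": 0,"z": 10,"rx": -0.1,"ry": -8,"rz": -0.5,"hand": -0.3},{"x": 22,"y": -1,"z": 30,"rx": -0.2,"ry": -16,"rz": -1,"hand": -0.3},{"x": 33,"y": -1.5,"z": 60,"rx": -0.4,"ry": -24,"rz": -1.4,"hand": -0.3},{"x": 43,"y": -1.6,"z": 85,"rx": -0.45,"ry": -30,"rz": -1.7,"hand": -0.3},{"x": 43.3,"y": -1.6,"z": 91.6,"rx": -0.45,"ry": -30,"rz": -1.7,"hand": -0.3},{"x": 43.3,"y": -1.6,"z": 91.6,"rx": -0.45,"ry": -30,"rz": -1.7,"hand": -0.3}], "force": 20}}

```text
clock: 13.12
tcp_pos: [0.4776, -0.064, 0.1897]
orientation: [0.259, -0.051, 0.964, 0.013]
wrist_force: [0.7, -0.3, 0.7]
finger_gap: 0.0558
```

```bash
python3 - <<'E'
from h import *
np.set_printoptions(precision=4,suppress=True)
s=get_state(); M=R.from_quat(s['orientation'][[1,2,3,0]]).as_matrix(); print(s['tcp_pos'],s['joint_pos'],s['clock']); print(M)
hub=np.array([.523,-.0583,.1055]); print('hub in tool',M.T@(hub-s['tcp_pos']), 'spindle y in tool',M.T@np.array([-.1045,.9945,0]))
p=viewer.read_camera('wrist'); save(p,'w10')
E
```

```text
[ 0.4776 -0.064   0.1897] [-0.4771 -0.22   -0.7613  0.5781  0.2783 -0.5192] 13.125
[[-0.8603 -0.1057  0.4987]
 [-0.0924  0.9944  0.0514]
 [-0.5014 -0.0018 -0.8652]]
hub in tool [0.0026 0.001  0.0958] spindle y in tool [-0.0019  1.     -0.001 ]
```

View pics/w10.png

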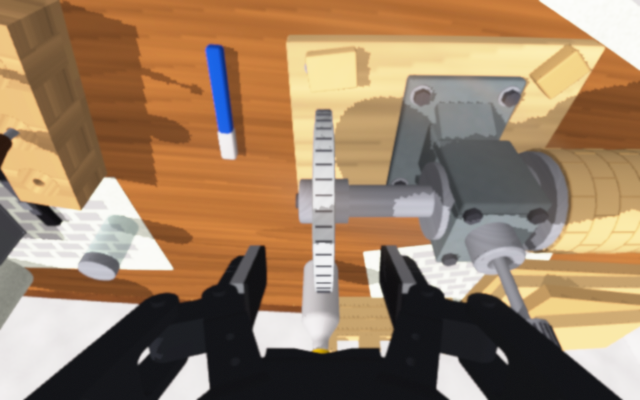

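Emit:
{"method": "arm_command", "body": {"motion": [{"x": 2.6,"y": 0.7,"z": 25,"rx": 0,"ry": 0,"rz": 0,"hand": -0.3},{"x": 2.6,"y": 0.7,"z": 45,"rx": 0,"ry": 0,"rz": 0,"hand": -0.3},{"x": 2.6,"y": 0.7,"z": 52,"rx": 0,"ry": 0,"rz": 0,"hand": 0},{"x": 2.6,"y": 0.7,"z": 52,"rx": 0,"ry": 0,"rz": 0,"hand": 1},{"x": 2.6,"y": 0.7,"z": 52,"rx": 0,"ry": 0,"rz": 0,"hand": 1},{"x": 2.6,"y": 0.7,"z": 52,"rx": 0,"ry": 0,"rz": 0,"hand": 1},{"x": 2.6,"y": 0.7,"z": 52,"rx": 0,"ry": 0,"rz": 0,"hand": 1}], "force": 20}}

```text
clock: 14.05
tcp_pos: [0.5005, -0.0612, 0.1427]
orientation: [0.26, -0.051, 0.964, 0.012]
wrist_force: [5.8, -3.6, -7.0]
finger_gap: 0.0138
```

```bash
cat > chk.py <<'E'
from h import *
import sys
np.set_printoptions(precision=4,suppress=True)
s=get_state(); M=R.from_quat(s['orientation'][[1,2,3,0]]).as_matrix(); print(s['clock'],s['tcp_pos'],'gap',s['finger_gap'],'F',s['wrist_force'],'joints',s['joint_pos'])
hub=np.array([.523,-.0583,.1055]); print('hub in tool',M.T@(hub-s['tcp_pos']), 'spindle y in tool',M.T@np.array([-.1045,.9945,0]),'Ftool',M.T@s['wrist_force'],'theta',np.degrees(np.arctan2(-M[0,2],-M[2,2])))
p=viewer.read_camera('scene'); print('pin',pinz(p))
if len(sys.argv)>1:
    c=cv2.resize(p['image'][130:250,270:430],None,fx=4.5,fy=4.5,interpolation=cv2.INTER_CUBIC); cv2.imwrite('pics/%s.png'%sys.argv[1],cv2.cvtColor(c,cv2.COLOR_RGB2BGR))
E
python3 chk.py s11
```

```text
14.05 [ 0.5005 -0.0612  0.1427] gap 0.013786509442760431 F [ 5.8142 -3.5831 -6.9918] joints [-0.4392 -0.1213 -0.8169  0.4133  0.2611 -0.4832]
hub in tool [-0.0009  0.0006  0.0435] spindle y in tool [-0.0015  1.     -0.0019] Ftool [-1.1611 -4.1559  8.7698] theta -30.004488335783698
pin (117, 48, array([0.5121, 0.0573, 0.2227]), np.float64(0.22518140640004283))
```

View pics/s11.png

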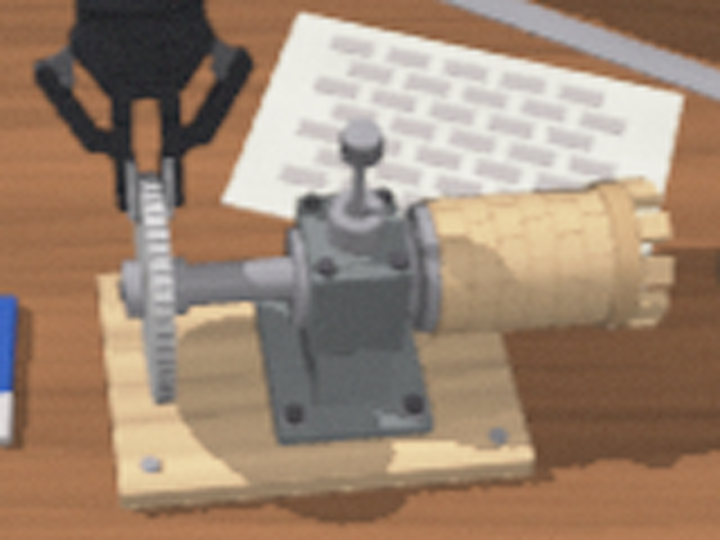

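Emit:
{"method": "arm_command", "body": {"motion": [{"x": -2.3,"y": 0,"z": 0.1,"rx": 0,"ry": 3,"rz": 0,"hand": 1},{"x": -4.6,"y": 0,"z": 0.2,"rx": 0,"ry": 6,"rz": 0,"hand": 1},{"x": -6.9,"y": 0,"z": 0.5,"rx": 0,"ry": 9,"rz": 0,"hand": 1},{"x": -9.1,"y": 0,"z": 1.0,"rx": 0,"ry": 12,"rz": 0,"hand": 1},{"x": -11.4,"y": 0,"z": 1.5,"rx": 0,"ry": 15,"rz": 0,"hand": 1},{"x": -11.4,"y": 0,"z": 1.5,"rx": 0,"ry": 15,"rz": 0,"hand": 1}]}}

```text
clock: 14.85
tcp_pos: [0.5112, -0.0601, 0.1476]
orientation: [0.131, -0.052, 0.99, 0.006]
wrist_force: [-3.0, -3.4, 6.6]
finger_gap: 0.0133
```

```bash
python3 chk.py s12
```

```text
14.85 [ 0.5112 -0.0601  0.1476] gap 0.013306387649975744 F [-3.046  -3.3798  6.5579] joints [-0.3379  0.0473 -0.5308  0.7527  0.1094 -0.4304]
hub in tool [-0.0006  0.0007  0.0438] spindle y in tool [-0.0013  1.     -0.0026] Ftool [ 1.563  -3.0594 -7.2045] theta -15.023752502035926
pin (114, 45, array([0.5105, 0.0579, 0.2224]), np.float64(0.22438708276427946))
```

View pics/s12.png

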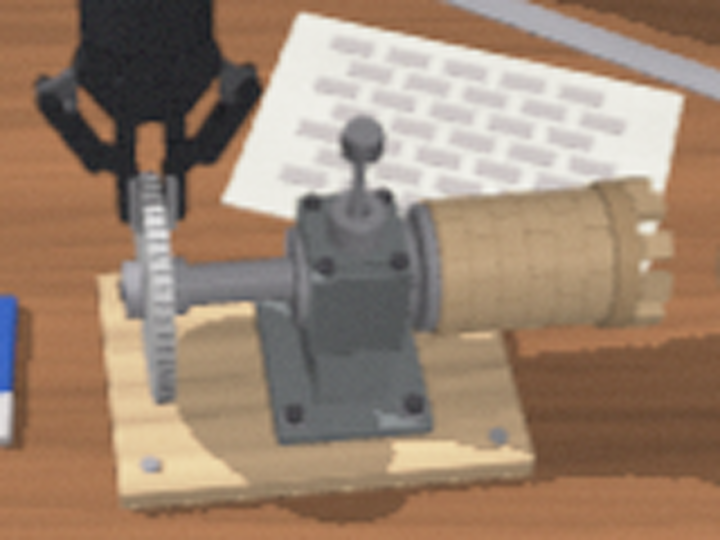

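Emit:
{"method": "arm_command", "body": {"motion": [{"x": -1.5,"y": 0,"z": 0.1,"rx": 0,"ry": 2,"rz": 0,"hand": 1},{"x": -3.1,"y": 0,"z": 0.1,"rx": 0,"ry": 4,"rz": 0,"hand": 1},{"x": -4.6,"y": 0,"z": 0.2,"rx": 0,"ry": 6,"rz": 0,"hand": 1},{"x": -6.1,"y": 0,"z": 0.4,"rx": 0,"ry": 8,"rz": 0,"hand": 1},{"x": -6.1,"y": 0,"z": 0.4,"rx": 0,"ry": 8,"rz": 0,"hand": 1}]}}

```text
clock: 15.52
tcp_pos: [0.5171, -0.0594, 0.1491]
orientation: [0.062, -0.053, 0.997, 0.002]
wrist_force: [-3.2, -3.7, 7.9]
finger_gap: 0.0136
```

```bash
python3 chk.py
```

```text
15.525 [ 0.5171 -0.0594  0.1491] gap 0.01360930226829479 F [-3.2345 -3.6507  7.9473] joints [-0.2957  0.154  -0.3762  0.9243  0.0461 -0.3985]
hub in tool [-0.0005  0.0006  0.044 ] spindle y in tool [-0.001   1.     -0.0028] Ftool [ 2.5823 -3.3132 -8.3249] theta -7.142371306472978
pin (117, 43, array([0.5107, 0.0577, 0.2221]), np.float64(0.22417777172240264))
```

Now small steps of 4° with a check after each.

Emit:
{"method": "arm_command", "body": {"motion": [{"x": -1,"y": 0,"z": 0,"rx": 0,"ry": 1.3,"rz": 0,"hand": 1},{"x": -2,"y": 0,"z": 0,"rx": 0,"ry": 2.6,"rz": 0,"hand": 1},{"x": -3.1,"y": 0,"z": 0.1,"rx": 0,"ry": 4,"rz": 0,"hand": 1},{"x": -3.1,"y": 0,"z": 0.1,"rx": 0,"ry": 4,"rz": 0,"hand": 1}]}}

```text
clock: 16.08
tcp_pos: [0.5202, -0.0591, 0.1494]
orientation: [0.028, -0.053, 0.998, 0.0]
wrist_force: [-2.3, -3.1, 8.5]
finger_gap: 0.0134
```

```bash
python3 chk.py
```

```text
16.075 [ 0.5202 -0.0591  0.1494] gap 0.013364995118747412 F [-2.3109 -3.1415  8.549 ] joints [-0.2771  0.2108 -0.2976  1.0096  0.0181 -0.382 ]
hub in tool [-0.0004  0.0006  0.044 ] spindle y in tool [-0.0008  1.     -0.0028] Ftool [ 2.1481 -2.9059 -8.6739] theta -3.195321692319078
pin (110, 53, array([0.5161, 0.0589, 0.215 ]), np.float64(0.2166919015190253))
```

```bash
python3 chk.py s13
```

```text
16.125 [ 0.5201 -0.0591  0.1494] gap 0.013523245185418595 F [-1.3698 -3.7282  7.4194] joints [-0.2772  0.2104 -0.298   1.0092  0.0182 -0.382 ]
hub in tool [-0.0005  0.0006  0.044 ] spindle y in tool [-0.0007  1.     -0.0029] Ftool [ 1.3356 -3.5853 -7.4957] theta -3.214731171692975
pin (108, 47, array([0.5153, 0.0585, 0.2153]), np.float64(0.21722938419285295))
```

View pics/s13.png

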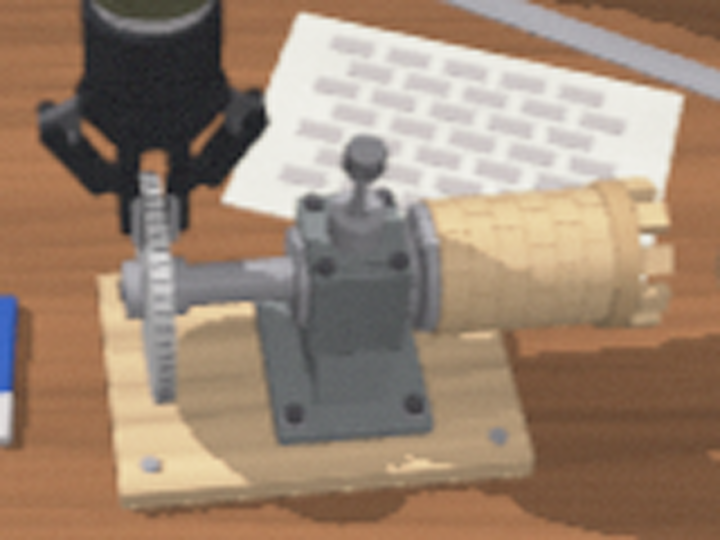

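Emit:
{"method": "arm_command", "body": {"motion": [{"x": 0,"y": 0,"z": 0,"rx": 0,"ry": 0,"rz": 0,"hand": -0.3},{"x": 0,"y": 0,"z": 0,"rx": 0,"ry": 0,"rz": 0,"hand": -0.3},{"x": 0,"y": 0,"z": -10,"rx": 0,"ry": 1,"rz": 0,"hand": -0.3},{"x": 0,"y": 0,"z": -40,"rx": 0,"ry": 2,"rz": 0,"hand": -0.3},{"x": 0,"y": 0,"z": -80,"rx": 0,"ry": 3.2,"rz": 0,"hand": -0.3},{"x": 0,"y": 0,"z": -120,"rx": 0,"ry": 3.2,"rz": 0,"hand": 1},{"x": 0,"y": 0,"z": -120,"rx": 0,"ry": 3.2,"rz": 0,"hand": 1}]}}

```text
clock: 17.05
tcp_pos: [0.5143, -0.0588, 0.2702]
orientation: [0.001, -0.053, 0.999, -0.001]
wrist_force: [0.1, 0.2, -0.3]
finger_gap: 0.0201
```

```bash
python3 chk.py; python3 - <<'E'
from h import *
np.set_printoptions(precision=4,suppress=True)
p=viewer.read_camera('wrist'); save(p,'w14'); P,uv=cloud(p)
T=P[(np.linalg.norm(P[:,:2]-[.512,.061],axis=1)<.025)&(P[:,2]>.19)&(P[:,2]<.23)]; z=np.percentile(T[:,2],95); T=T[T[:,2]>z-.003]; print(z,T.mean(0),cv2.minEnclosingCircle((T[:,:2]*1000).astype(np.float32)))
s=get_state(); M=R.from_quat(s['orientation'][[1,2,3,0]]).as_matrix(); print(s['tcp_pos'],M)
c=np.array([T.mean(0)[0],T.mean(0)[1],.25]); print(M.T@(c-s['tcp_pos']))
E
```

```text
17.05 [ 0.5143 -0.0588  0.2702] gap 0.020087146235525252 F [ 0.064   0.2277 -0.3154] joints [-0.2684  0.1904 -0.0207  1.3567 -0.001  -0.3746]
hub in tool [-0.0083 -0.0001  0.1647] spindle y in tool [-0.0014  1.     -0.002 ] Ftool [-0.087   0.2202  0.3152] theta -0.14755266086336227
pin (110, 51, array([0.5162, 0.0588, 0.2153]), np.float64(0.21700740019471015))
0.2195923042614787 [0.5132 0.0601 0.2186] ((513.607421875, 60.568241119384766), 12.26259708404541)
[ 0.5127 -0.0584  0.2668] [[-0.9944 -0.1058 -0.003 ]
 [-0.1058  0.9944 -0.0004]
 [ 0.003  -0.     -1.    ]]
[-0.0131  0.1179  0.0168]
```

View pics/w14.png

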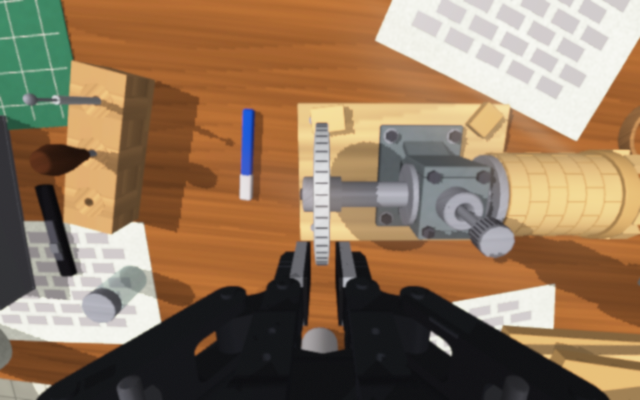

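Emit:
{"method": "arm_command", "body": {"motion": [{"x": -4,"y": 35,"z": 0,"rx": 0,"ry": 0,"rz": 0,"hand": 1},{"x": -8,"y": 75,"z": 0,"rx": 0,"ry": 0,"rz": 0,"hand": 1},{"x": -11,"y": 107,"z": 0,"rx": 0,"ry": 0,"rz": 0,"hand": 1},{"x": -12,"y": 118.5,"z": 8,"rx": 0,"ry": 0,"rz": 0,"hand": 1},{"x": -12,"y": 118.5,"z": 15,"rx": 0,"ry": 0,"rz": 0,"hand": 1},{"x": -12,"y": 118.5,"z": 15,"rx": 0,"ry": 0,"rz": 0,"hand": 1}], "force": 30}}

```text
clock: 17.9
tcp_pos: [0.5113, 0.0598, 0.2505]
orientation: [-0.003, -0.053, 0.999, -0.0]
wrist_force: [-0.5, 0.2, 0.2]
finger_gap: 0.0002
```

```bash
python3 chk.py; python3 - <<'E'
from h import *
p=viewer.read_camera('wrist'); save(p,'w15')
E
```

```text
17.9 [0.5113 0.0598 0.2505] gap 0.00021554014765760174 F [-0.467   0.1576  0.1645] joints [-0.0391  0.1962 -0.0615  1.3191 -0.001  -0.1442]
hub in tool [-0.0001 -0.1186  0.145 ] spindle y in tool [-0.0005  1.     -0.0002] Ftool [ 0.4488  0.2057 -0.1618] theta 0.3454136680628738
pin (111, 46, array([0.5157, 0.0587, 0.2154]), np.float64(0.2174057060902534))
```

View pics/w15.png

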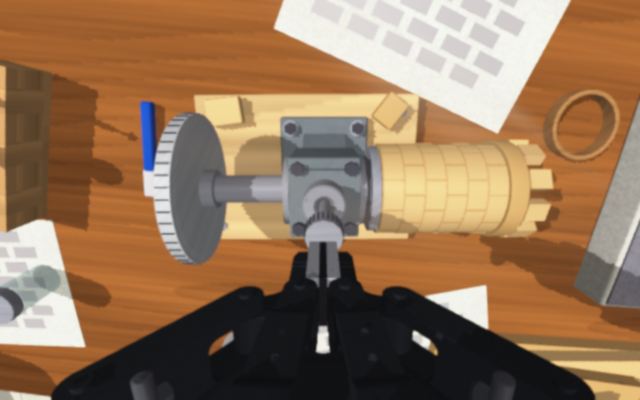

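Emit:
{"method": "arm_command", "body": {"motion": [{"x": -1,"y": 0.5,"z": 15,"rx": 0,"ry": 0,"rz": 0,"hand": 1},{"x": -1,"y": 0.5,"z": 28,"rx": 0,"ry": 0,"rz": 0,"hand": 1},{"x": -1,"y": 0.5,"z": 32,"rx": 0,"ry": 0,"rz": 0,"hand": 1},{"x": -1,"y": 0.5,"z": 34,"rx": 0,"ry": 0,"rz": 0,"hand": 1},{"x": -1,"y": 0.5,"z": 35.5,"rx": 0,"ry": 0,"rz": 0,"hand": 1},{"x": -1,"y": 0.5,"z": 35.5,"rx": 0,"ry": 0,"rz": 0,"hand": 1}]}}

```text
clock: 18.75
tcp_pos: [0.5129, 0.0611, 0.2169]
orientation: [-0.001, -0.053, 0.999, -0.0]
wrist_force: [-1.4, 0.5, 1.4]
finger_gap: -0.0001
```

```bash
python3 chk.py s16
```

```text
18.75 [0.5129 0.0611 0.2169] gap -0.00011864359559556302 F [-1.3507  0.4893  1.4406] joints [-0.0364  0.2074 -0.1298  1.2363 -0.0007 -0.1425]
hub in tool [ 0.0023 -0.1198  0.1114] spindle y in tool [-0.0013  1.     -0.0003] Ftool [ 1.2954  0.629  -1.4371] theta 0.15971285739353036
pin (143, 18, array([0.5214, 0.0585, 0.2372]), np.float64(0.23894978512769438))
```

View pics/s16.png

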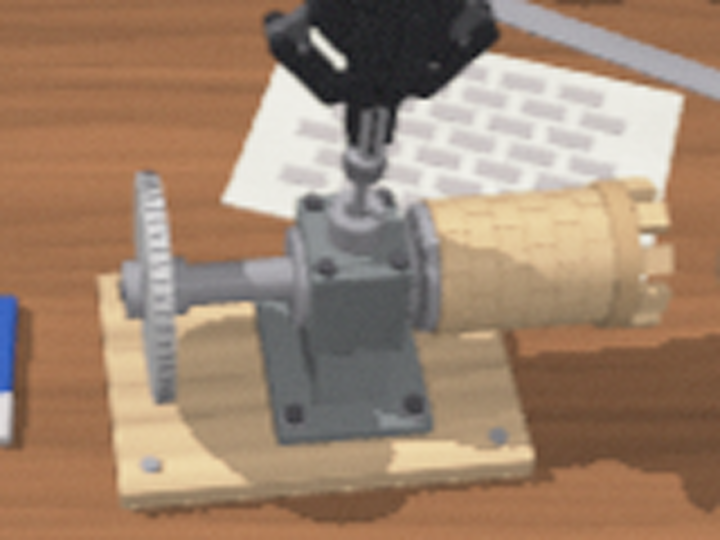

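Emit:
{"method": "arm_command", "body": {"motion": [{"x": 1,"y": 0,"z": 1,"rx": 0,"ry": 0,"rz": 0,"hand": 1},{"x": 1,"y": 0,"z": 2,"rx": 0,"ry": 0,"rz": 0,"hand": 1},{"x": 1,"y": 0,"z": 3,"rx": 0,"ry": 0,"rz": 0,"hand": 1},{"x": 1,"y": 0,"z": 3,"rx": 0,"ry": 0,"rz": 0,"hand": 1}]}}

```text
clock: 19.3
tcp_pos: [0.5118, 0.061, 0.2134]
orientation: [-0.002, -0.053, 0.999, -0.0]
wrist_force: [0.2, 0.8, 1.4]
finger_gap: 0.0
```

Emit:
{"method": "arm_command", "body": {"motion": [{"x": 0,"y": 0,"z": 1.5,"rx": 0,"ry": 0,"rz": 0,"hand": 1},{"x": 0,"y": 0,"z": 3,"rx": 0,"ry": 0,"rz": 0,"hand": 1},{"x": 0,"y": 0,"z": 5,"rx": 0,"ry": 0,"rz": 0,"hand": 1},{"x": 0,"y": 0,"z": 5,"rx": 0,"ry": 0,"rz": 0,"hand": 1}]}}

```text
clock: 19.8
tcp_pos: [0.5116, 0.061, 0.2081]
orientation: [-0.002, -0.053, 0.999, -0.0]
wrist_force: [0.5, -0.3, 0.1]
finger_gap: -0.0001
```

```bash
python3 chk.py s17
```

```text
19.8 [0.5116 0.061  0.2081] gap -5.7959675029080876e-05 F [ 0.4684 -0.2841  0.0759] joints [-0.0368  0.2094 -0.149   1.2164 -0.0007 -0.1427]
hub in tool [ 0.0008 -0.1198  0.1026] spindle y in tool [-0.0012  1.     -0.0001] Ftool [-0.4354 -0.332  -0.0776] theta 0.2325073835976587
pin (165, 18, array([0.5207, 0.0592, 0.2365]), np.float64(0.23804020104771165))
```

View pics/s17.png

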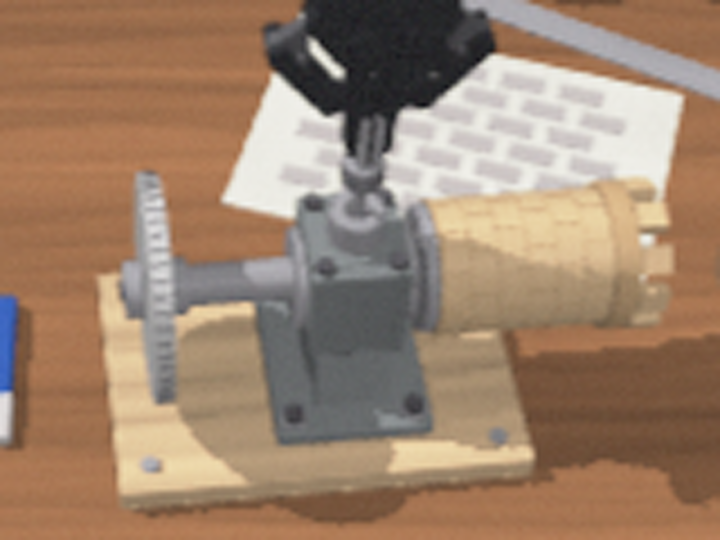

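Emit:
{"method": "arm_command", "body": {"motion": [{"x": 0,"y": 0,"z": 3,"rx": 0,"ry": 0,"rz": 0,"hand": 1},{"x": 0,"y": 0,"z": 6,"rx": 0,"ry": 0,"rz": 0,"hand": 1},{"x": 0,"y": 0,"z": 9,"rx": 0,"ry": 0,"rz": 0,"hand": 1},{"x": 0,"y": 0,"z": 12,"rx": 0,"ry": 0,"rz": 0,"hand": 1},{"x": 0,"y": 0,"z": 15,"rx": 0,"ry": 0,"rz": 0,"hand": 1},{"x": 0,"y": 0,"z": 15,"rx": 0,"ry": 0,"rz": 0,"hand": 1}]}}

```text
clock: 20.6
tcp_pos: [0.5115, 0.061, 0.193]
orientation: [-0.002, -0.053, 0.999, -0.0]
wrist_force: [-0.3, -0.3, 0.3]
finger_gap: -0.0001
```

Emit:
{"method": "arm_command", "body": {"motion": [{"x": 0,"y": 0,"z": 3,"rx": 0,"ry": 0,"rz": 0,"hand": 1},{"x": 0,"y": 0,"z": 6,"rx": 0,"ry": 0,"rz": 0,"hand": 1},{"x": 0,"y": 0,"z": 8,"rx": 0,"ry": 0,"rz": 0,"hand": 1},{"x": 0,"y": 0,"z": 10,"rx": 0,"ry": 0,"rz": 0,"hand": 1},{"x": 0,"y": 0,"z": 10,"rx": 0,"ry": 0,"rz": 0,"hand": 1}]}}

```text
clock: 21.22
tcp_pos: [0.5117, 0.061, 0.1835]
orientation: [-0.002, -0.053, 0.999, -0.0]
wrist_force: [-1.2, -0.0, 4.3]
finger_gap: -0.0003
```

```bash
python3 chk.py s18
```

```text
21.225 [0.5117 0.061  0.1835] gap -0.0003429283852916873 F [-1.2461 -0.0408  4.2737] joints [-0.0368  0.2208 -0.196   1.1571 -0.0007 -0.1428]
hub in tool [ 0.0012 -0.1198  0.078 ] spindle y in tool [-0.0013  1.     -0.0002] Ftool [ 1.2569  0.0903 -4.2698] theta 0.17928320802039968
pin (239, 33, array([0.5185, 0.0575, 0.2369]), np.float64(0.23859876700692167))
```

View pics/s18.png

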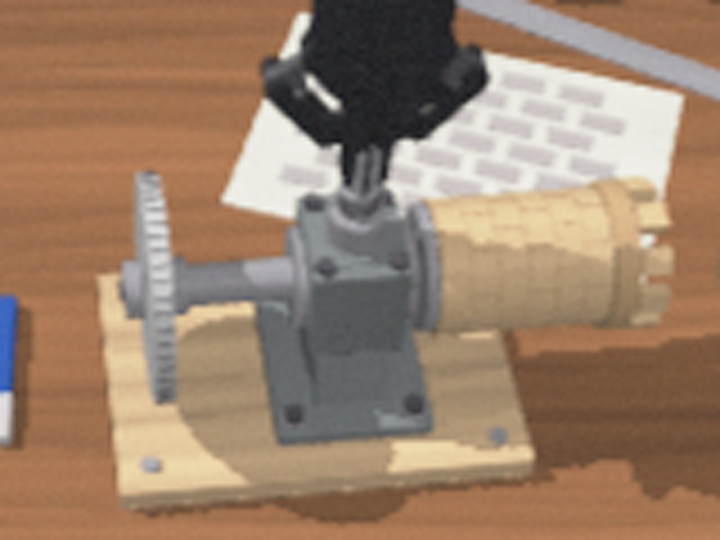

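Emit:
{"method": "arm_command", "body": {"motion": [{"x": 0,"y": 0,"z": 1,"rx": 0,"ry": 0,"rz": 0,"hand": 1},{"x": 0,"y": 0,"z": 2,"rx": 0,"ry": 0,"rz": 0,"hand": 1},{"x": 0,"y": 0,"z": 2,"rx": 0,"ry": 0,"rz": 0,"hand": 1}]}}

```text
clock: 21.65
tcp_pos: [0.5116, 0.061, 0.1814]
orientation: [-0.002, -0.053, 0.999, -0.0]
wrist_force: [-1.6, 0.8, 3.5]
finger_gap: -0.0002
```

Emit:
{"method": "arm_command", "body": {"motion": [{"x": 0,"y": 0,"z": 0.8,"rx": 0,"ry": 0,"rz": 0,"hand": 1},{"x": 0,"y": 0,"z": 1.6,"rx": 0,"ry": 0,"rz": 0,"hand": 1},{"x": 0,"y": 0,"z": 1.6,"rx": 0,"ry": 0,"rz": 0,"hand": 1}]}}

```text
clock: 22.02
tcp_pos: [0.5117, 0.061, 0.1808]
orientation: [-0.001, -0.053, 0.999, -0.0]
wrist_force: [-3.5, -0.0, 10.8]
finger_gap: 0.0002
```

Emit:
{"method": "arm_command", "body": {"motion": [{"x": 0,"y": 0,"z": 1,"rx": 0,"ry": 0,"rz": 0,"hand": 1},{"x": 0,"y": 0,"z": 1,"rx": 0,"ry": 0,"rz": 0,"hand": 1}]}}

```text
clock: 22.28
tcp_pos: [0.5118, 0.061, 0.1807]
orientation: [-0.001, -0.053, 0.999, -0.0]
wrist_force: [-6.1, -1.0, 14.9]
finger_gap: -0.0001
```

Emit:
{"method": "arm_command", "body": {"motion": [{"x": 0,"y": 0,"z": -5,"rx": 0,"ry": 0,"rz": 0,"hand": 1},{"x": 0,"y": 0,"z": -40,"rx": 0,"ry": 0,"rz": 0,"hand": 1},{"x": -30,"y": 0,"z": -90,"rx": 0,"ry": 0,"rz": 0,"hand": 1},{"x": -65,"y": 0,"z": -110,"rx": 0,"ry": 0,"rz": 0,"hand": 1},{"x": -70,"y": 0,"z": -110,"rx": 0,"ry": 0,"rz": 0,"hand": 1},{"x": -70,"y": 0,"z": -110,"rx": 0,"ry": 0,"rz": 0,"hand": 1}]}}

```text
clock: 23.02
tcp_pos: [0.5812, 0.0684, 0.287]
orientation: [-0.003, -0.053, 0.999, -0.0]
wrist_force: [-0.3, -1.2, 0.3]
finger_gap: 0.0
```

```bash
python3 - <<'E'
from h import *
np.set_printoptions(precision=4,suppress=True)
s=get_state(); print(s['tcp_pos'],s['wrist_force'],s['clock'])
p=viewer.read_camera('wrist'); save(p,'w19'); P,uv=cloud(p)
near=np.linalg.norm(P[:,:2]-[.5103,.061],axis=1)<.03
T=P[near&(P[:,2]>.174)&(P[:,2]<.2)]; z=np.percentile(T[:,2],95); T=T[T[:,2]>z-.003]; print('head top',z,np.median(T[:,2]),cv2.minEnclosingCircle((T[:,:2]*1000).astype(np.float32)))
A=np.column_stack([T[:,:2]-T[:,:2].mean(0),np.ones(len(T))]); print(np.linalg.lstsq(A,T[:,2],rcond=None)[0])
B=P[near&(P[:,2]>.159)&(P[:,2]<.168)]; print('boss',np.median(B,0))
c=cv2.resize(p['image'][30:230,200:440],None,fx=3,fy=3,interpolation=cv2.INTER_CUBIC); cv2.imwrite('pics/w19c.png',cv2.cvtColor(c,cv2.COLOR_RGB2BGR))
p=viewer.read_camera('scene'); save(p,'s19'); print(pinz(p))
E
```

```text
[0.5812 0.0684 0.287 ] [-0.2754 -1.2434  0.2934] 23.025
head top 0.1830064310099115 0.18187179215250074 ((510.0585021972656, 60.30388259887695), 11.752604484558105)
[-0.0099 -0.005   0.1819]
boss [0.511  0.0626 0.1637]
(74, 39, array([0.5136, 0.0587, 0.1794]), np.float64(0.18163483691580418))
```

View pics/w19c.png

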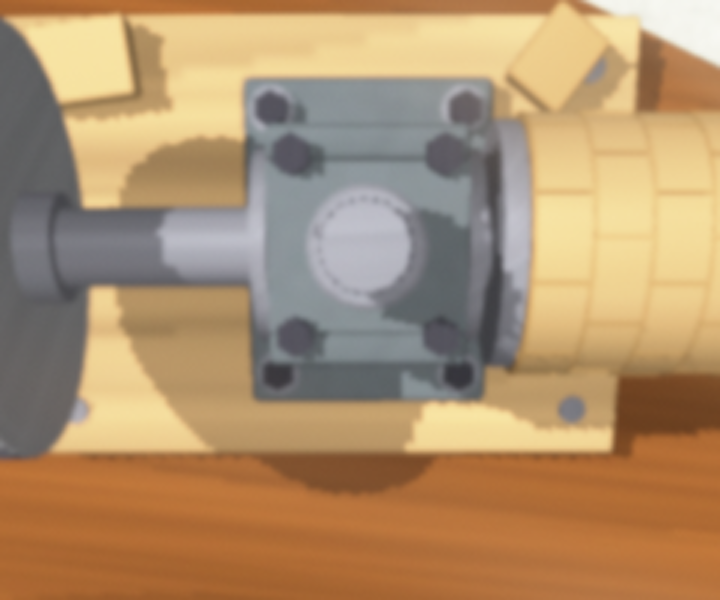

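View pics/s19.png

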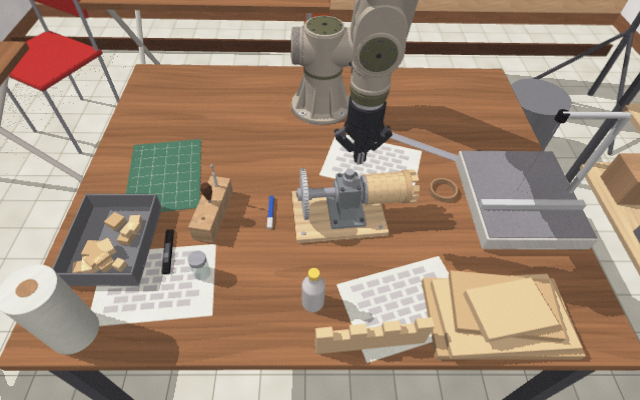

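The pin head is centred on the boss. Its top is 18.2 mm above the boss face, against 18 mm for the head's own height, so it is fully home. The hand is clear and nothing else has moved.

```bash
python3 -c "
from workcell import hand_in
print(hand_in())"
```

```text
the job is handed in; nothing more can be done
None
```

The index pin is fully home in the carving head and the job is handed in, at about 23 s of the 67 s allowed. `hand_in()` gives no verdict, so this rests on my own measurements.

**What I did**
- I took the pin from the block's far hole, lowered it into the boss hole and let go. It stood resting on the bushing with its head top at about 226 mm.
- I pinched the handwheel rim at 20 N and turned it about 27° in small steps, with only about 2–3 N along the rim. The pin then sank about 7 mm, and I stopped and let go of the wheel.
- I pressed the pin down with the shut fingers until it stopped, at about 15 N, then raised the hand clear.

**Last checks**
- **Height:** the wrist camera puts the head top at 181.9 mm, 18.2 mm above the boss face. The head is 18 mm high, so it sits on the boss.
- **Centring and tilt:** the head is within about 1 mm of the bore centre and tilted by less than 1°.
- **Surroundings:** the last scene picture shows everything else in place by eye. I did not re-measure the other objects. The tower was never approached.

**Disagreements:** the scene camera reads positions about 2–4 mm differently from the wrist camera, within or a little over the stated calibration. I used the wrist camera for the fits. The pin halted partway on an opening's edge, as the task warned. It first gave way at only about 1–2 N, then took 3–4 N until it stopped on the boss.

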